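Pack the sanding blocks from the tilt-out bin into the carry case

ROBOT

A 7-joint arm with a two-finger parallel gripper is mounted at the origin on the work surface. World frame = base frame: x ahead of the robot, y to its left, z up, the work surface at z = 0. Lengths are in m, angles in degrees, forces in N, time in s.
With the tool pointing down it reaches from about 0.425 to 0.875 m from the base axis. Payload 4.7 kg.
Tool frame: the origin (TCP) lies on the centre line of the jaws, within the pads' length; the fingertips stand 11 mm ahead of it and the grasp point (between the pads) lies 8 mm behind it (finger_overhang is the x of the fingertips in the tool frame, in m); x points along the fingers, z is the direction in which the jaws open and shut, and the axes are right-handed (so a half turn about x gives the same grasp; the last joint's range is limited). The gripper opens to 87 mm and grips with 3 to 60 N. Pads are 19 mm wide; open, the fingers measure 117 mm over their backs; the gripper's body (75 mm by 190 mm) begins 51 mm behind the grasp point.
Start: joints at [68.531, 18.392, -4.016, 83.108, 1.295, 78.541, -3.26], TCP at [0.246, -0.602, 0.234] pointing down, gripper open.
Joint ranges: [-163.93, 163.93], [-17.29, 119.83], [-79.2, 71.16], [3.27, 140.29], [-89.18, 269.18], [5.43, 117.66], [-154.24, 154.24]. Speed limits (degrees/s): [147.25, 147.25, 180, 180, 180, 180, 180].

INTERFACE

Orientations are given as [roll, pitch, yaw] about the fixed x, y, z axes, in that order (R = Rz(yaw) Ry(pitch) Rx(roll)).
In Python, from cell import get_obs, read_camera, sign_off, cut_out, finger_overhang gives the robot as it stands.
- The arm moves only by the tool servo_tool, never from a script. Its argument "rows" is one flat list of numbers, 5 for each row, row after row: the shift along the world's x, y, z in mm, then the turn about the world's z in degrees, then the closure, from 0 (fully open) to 1 (shut). A call has 1 to 10 rows; each row is the pose to reach, as a shift and turn from the pose commanded when the call began; what a row does not reach only later rows make up. A row lasts 1/12 s, in which the tool goes at most 41.7 mm and 7.16 degrees, less where a joint would pass 70% of its speed; a pose out of reach is approached as far as the arm can. A call with a gripper value outside its range is refused whole. The fingers move at their own pace and stop on an object; "force" is the grip in N (left out, the last holds). Time passes only in rows, so rows that repeat a pose let the fingers close. It gives the time, the measured TCP pose, the force and the opening at its end, in the units of the state.
- get_obs(): the state, without advancing time (a new reading comes with each control period).
- read_camera(name): name is "scene" or "top" or "wrist"; returns a dict with "frame" (480x640x3 uint8, blue, green, red), "range_z" (480x640 float32, m along the optical axis (not along the pixel's ray), 0 where there is no reading), "intrinsics" (3x3 intrinsics, pixels), "cam_to_world" (4x4, takes a point from camera to world coordinates); the wrist camera has in their place "tool_from_camera" (4x4, takes a point from camera to tool coordinates, whose origin is the TCP and whose axes are the tool frame's). Camera axes: x right, y down, z forward; pixel columns grow to the right and rows downward; lengths in m; the calibration is good to about 2 mm. A picture is of the moment at which its call begins: read the wrist's pose just before it.
- sign_off(): hands the job in, once; it reports no verdict.
Trained networks look in a picture, given as the dict that the camera call returned (one of the last four; its "shot" number tells which), for a name from the list of things; names that differ only in an ending like _2 or _b are one class to them, and where a whole thing is asked for, a point or a joint stands for the part that bears it (a point fixed in the world has none). Each returns a list of dicts, best first, with "score" (0 to 1); they miss things now and then, are a little off and sometimes report something else, mostly with a low value. They report only what shows in the picture. A call takes as long as a camera call. They do not tell look-alikes from the thing itself.
- cut_out(name, picture): "pixels" (480x640 bool, what is visible of it) and "extent" ([centre column, centre row, width, height] in pixels, round what is visible of it).
The state is a dict: "time_s": time; "qpos": joint angles; "joint_velocities": joint speeds; "effort": joint torques, N m; "tool_pos": TCP position; "tool_rot": TCP orientation; "force": force on the tool from outside, world axes, zero at the start; "wrist_torque": the same for the moment, N m; "grip_width": finger opening in m.
Only numpy, scipy, OpenCV 4.12 (cv2) and the standard library are available. Lean on these libraries where they do the work, as an engineer would, in place of code of your own. Each camera call takes 0.05 s, during which the arm holds its last target.

TASK

Pack every sanding block, those in the tilt-out parts bin and those standing on the bench, into the red carry case for the next job: lift the case's lid until its springs hold it open by themselves, tilt the bin fully out, and with both standing open move the blocks into the case. When all the blocks are inside, push the emptied bin fully home and shut the lid, leaving the other things on the bench where they are.

Things in the scene. Friction and masses are not known exactly. Their poses are not given: they have to be found in the camera images.
- block1_c (a point): sanding block, light wood with a cork sole, a plain box 38 x 55 x 90 mm, about 0.13 kg, may be absent. This point is its centre; its own z runs along the 90 mm, x along the 55 mm (towards the sole), y along the 38 mm. If present it starts standing on end inside the closed bin, one to a compartment, 38 mm side across the rack's y; when the bin is tilted out it tips or slides against the bin's front panel.
- block2_c (a point): sanding block, light wood with a cork sole, a plain box 38 x 55 x 90 mm, about 0.13 kg, may be absent. This point is its centre; its own z runs along the 90 mm, x along the 55 mm (towards the sole), y along the 38 mm. If present it starts standing on end inside the closed bin, one to a compartment, 38 mm side across the rack's y; when the bin is tilted out it tips or slides against the bin's front panel.
- block3_c (a point): sanding block, light wood with a cork sole, a plain box 38 x 55 x 90 mm, about 0.13 kg, may be absent. This point is its centre; its own z runs along the 90 mm, x along the 55 mm (towards the sole), y along the 38 mm. If present it starts standing on end inside the closed bin, one to a compartment, 38 mm side across the rack's y; when the bin is tilted out it tips or slides against the bin's front panel.
- block4_c (a point): sanding block, light wood with a cork sole, a plain box 38 x 55 x 90 mm, about 0.13 kg, may be absent. This point is its centre; its own z runs along the 90 mm, x along the 55 mm (towards the sole), y along the 38 mm. If present it starts standing on end on the open bench, between the robot and the case and rack.
- block5_c (a point): sanding block, light wood with a cork sole, a plain box 38 x 55 x 90 mm, about 0.13 kg, may be absent. This point is its centre; its own z runs along the 90 mm, x along the 55 mm (towards the sole), y along the 38 mm. If present it starts standing on end on the open bench, between the robot and the case and rack.
- rack: blue parts rack with a clear roof and back, fixed to the bench, 292 mm wide (y), 205 mm high, roofed, open to the front (-x of its frame, roughly towards the robot). Origin: middle of its foot at the front, at bench level; x points back into the rack (its walls and roof end at x = 160 mm). It and the case may stand on either side of the bench. The roof's front edge is at x = 45 mm and its top at z = 205 mm.
- bin_pivot (a point): the bottom pivot of the grey tilt-out bin, at (50, 0, 45) mm in the rack's frame; the pivot line runs along the rack's y. In the bin's own frame (this point as origin, x back and z up when closed) the front panel spans x = -30 to -22 mm and z = -10 to 115 mm, the inner floor is at z = -4 mm, the inner back wall at x = 62 mm (top at z = 72 mm), the inner side walls at y = +-124 mm (top at z = 50 mm); two low dividers, top at z = 16 mm, at y = +-39 mm make three compartments.
- bin_handle (a point): middle of the bin's red round bar handle, 10 mm thick, 120 mm long along the rack's y, standing 38 mm in front of the front panel at (-68, 0, 121) mm in the bin's frame (6 mm above the panel's top edge); its end brackets are 110 mm apart. It swings with the bin.
- bin (a joint): tilt of the bin, rad: 0 = shut, home in the rack; grows as its top swings forward (to -x of the rack) about the bottom pivot, to the stop at 0.75. Light to move (a few N at the handle). Tilted right out it rests on the stop by itself, full or empty; empty, it stays roughly where it is left at small angles, so it has to be pushed all the way home.
- case: red steel carry case fixed to the bench, outside 172 (x) x 300 (y) x 112 mm high without lid, walls and floor 6 mm, one open space inside. Origin: middle of its underside, x points away from the front (-x is the front with the handle), z up.
- case_mid (a point): a point in the middle of the case, 56 mm above its underside, axes as the case; the inside spans +-80 mm in x, +-144 mm in y, and -50 to +55 mm in z.
- lid_hinge (a point): middle of the lid's hinge line, along the case's y on the far rim, at (86, 0, 115) mm in the case's frame.
- lid_handle (a point): middle of the lid's yellow round bar handle, 10 mm thick, 120 mm long along the case's y, 38 mm out from the lid's front edge and 218 mm from the hinge line (straight in front of it when shut); end brackets 110 mm apart. It swings with the lid.
- lid (a joint): angle of the red lid (0.6 kg, 180 mm deep, spring-assisted hinge), rad: 0 = shut, grows as it opens upward, stop at 1.75. Springs nearly balance it: let go below about 0.6 it sinks shut, above about 1.0 the springs push it on to the stop and hold it there.
- stand1: small red three-legged support stand (about 80 mm across, 45 mm high); not part of the job, to be left where it is (a few millimetres do not matter)
- stand2: second small red three-legged support stand; not part of the job, to be left where it is (a few millimetres do not matter)
- glue: short can with a yellow label, 52 mm across, 100 mm high, standing between case and rack towards the back; not part of the job, to be left where it is (a few millimetres do not matter)
- brush: brush lying on the bench; not part of the job, to be left where it is (a few millimetres do not matter)
- driver: screwdriver lying on the bench; not part of the job, to be left where it is (a few millimetres do not matter)
Not all that is in view belongs to the job. What is shaped like the part that bears block1_c but turquoise is not meant.

How it is judged (in metres and radians):
On the way, in this order (a step that is already met when the one before it is completed fails the run):
1. the lid stands open on its springs, not touched by the robot, and at the same time the bin is tilted out (value of joint lid above 1.5 rad and contact force between the fingers and lid below 0.3 N and value of joint bin above 0.62 rad), for 0.3 s.
2. all blocks are inside the case (x of block1_c in the frame of case_mid between -0.08 and 0.08 m and y of block1_c in the frame of case_mid between -0.144 and 0.144 m and z of block1_c in the frame of case_mid between -0.041 and 0.044 m and x of block2_c in the frame of case_mid between -0.08 and 0.08 m and y of block2_c in the frame of case_mid between -0.144 and 0.144 m and z of block2_c in the frame of case_mid between -0.041 and 0.044 m and x of block3_c in the frame of case_mid between -0.08 and 0.08 m and y of block3_c in the frame of case_mid between -0.144 and 0.144 m and z of block3_c in the frame of case_mid between -0.041 and 0.044 m and x of block4_c in the frame of case_mid between -0.08 and 0.08 m and y of block4_c in the frame of case_mid between -0.144 and 0.144 m and z of block4_c in the frame of case_mid between -0.041 and 0.044 m and x of block5_c in the frame of case_mid between -0.08 and 0.08 m and y of block5_c in the frame of case_mid between -0.144 and 0.144 m and z of block5_c in the frame of case_mid between -0.041 and 0.044 m), for 0.2 s.
At the end, for the whole second after the job is handed in: every block present lies or stands within the case's inside, the bin is home (tilt under 0.06 rad) and the lid is shut (under 0.06 rad) (all of step 2 and value of joint each of bin, lid below 0.06 rad); the robot touches nothing.
It fails at once if a thing that is not part of the job is shifted by more than 30 mm (distance of any of stand1, stand2, glue, brush, driver from where it was at the start of the episode above 0.03 m).
Of block1, block2, block3 only 2 to 3 are there at a start; the rules pass over those that are not, and their reading is None.
Of block4, block5 only 1 to 2 are there at a start; the rules pass over those that are not, and their reading is None.
At some moment in a run one of block4, block5 may be knocked a few centimetres aside while the robot is not near it.
Once in a run the grip may slacken for a moment while it holds something.
It also fails if it takes over 210 s, if anything falls off the work surface, if the arm or the gripper's body presses on something with over 40 N, if the wrist force passes 120 N, or if a joint passes its speed limit or range.

## Working session

There is one attempt and no reset: what is moved stays moved. The work goes in short steps, Python scripts to look and compute and a tool call to move; the robot and the scene stay as the last step left them, time stands still between calls to the robot, and variables do not carry over. Pictures are saved under pics/ and viewed, and the job is handed in when it is done.

Besides the shell and the picture viewer there is one more tool, called after ">>>" as name(argument=value, ...) on one line, values as JSON. servo_tool: Moves the arm, as the interface text tells. Its arguments: {"type":"object","properties":{"rows":{"type":"array"},"force":{"type":"number"}},"required":["rows"]}

```bash
mkdir -p pics; ls; cat > h.py <<'E'
import numpy as np, cv2
from cell import *
def world(p,mask=None):
    K=np.array(p['intrinsics']);z=p['range_z'];v,u=np.nonzero((z>0)&(mask if mask is not None else True))
    d=z[v,u];c=np.stack([(u-K[0,2])/K[0,0]*d,(v-K[1,2])/K[1,1]*d,d],1)
    T=np.array(p['cam_to_world']) if 'cam_to_world' in p else tool()@np.array(p['tool_from_camera'])
    return c@T[:3,:3].T+T[:3,3],u,v
def tool():
    from scipy.spatial.transform import Rotation as R
    o=get_obs();T=np.eye(4);T[:3,:3]=R.from_euler('xyz',o['tool_rot'],degrees=True).as_matrix();T[:3,3]=o['tool_pos'];return T
E
python3 - <<'E'
from h import *
o=get_obs();print(o,finger_overhang)
for n in ['scene','top']:
    p=read_camera(n);cv2.imwrite(f'pics/{n}0.png',p['frame']);print(n,p['cam_to_world'])
    for t in ['block1_c','block4_c','rack','case','bin_handle','lid_handle','bin','lid','stand1','glue','brush','driver']:
        try:
            for r in cut_out(t,p)[:6]:
                w,_,_=world(p,r['pixels']);print(n,t,round(r['score'],2),np.round(r['extent']),np.round(np.median(w,0),3),np.round(np.percentile(w,2,0),3),np.round(np.percentile(w,98,0),3))
        except Exception as e:print(t,e)
E
```

```text
pics
{'time_s': 0.0, 'qpos': array([68.52955477, 18.43888842, -4.0143559 , 83.17666148,  1.29454875,
       78.54121678, -3.25960354]), 'joint_velocities': array([-0.0302358 ,  0.02716159, -0.0069063 ,  0.13138067,  0.09431728,
        0.02783516,  0.07802331]), 'effort': array([-8.13379120e-04, -4.91292214e+01, -4.04678872e-01, -3.12529600e+01,
       -6.41090423e-02,  4.36675921e-02,  1.73954695e-04]), 'tool_pos': array([ 0.24615422, -0.60099347,  0.23244787]), 'tool_rot': array([-177.01753027,   89.88829868,  115.26189434]), 'force': array([-0.34831574,  0.64818751,  0.31359208]), 'wrist_torque': array([-0.01266713, -0.01442439, -0.04956004]), 'grip_width': 0.0870138938128444} 0.011
scene [[ 0.98567392  0.13205879 -0.10491619  0.67907317]
 [ 0.16865828 -0.76751144  0.61845013 -0.76854718]
 [ 0.0011474  -0.62728515 -0.77878882  1.08004138]
 [ 0.          0.          0.          1.        ]]
scene block1_c 0.82 [339. 252.  22.  28.] [ 0.586 -0.01   0.089] [ 0.557 -0.037  0.004] [0.608 0.045 0.095]
scene block1_c 0.63 [437. 215.  28.  40.] [0.813 0.153 0.067] [0.787 0.147 0.005] [0.8
[... 3749 characters left out ...]
 [178. 326.  30.  31.] [0.29  0.33  0.018] [0.252 0.309 0.   ] [0.317 0.372 0.042]
top glue 0.72 [332. 168.  17.  31.] [ 0.691 -0.011  0.097] [ 0.677 -0.035  0.011] [0.723 0.013 0.105]
top glue 0.62 [422. 224. 130. 101.] [ 0.575 -0.226  0.121] [ 0.456 -0.368  0.116] [ 0.666 -0.083  0.126]
top brush 0.84 [145. 232.  19.  79.] [0.533 0.441 0.017] [ 0.417  0.425 -0.001] [0.609 0.472 0.024]
top brush 0.28 [354. 280.  26.  27.] [ 0.425 -0.082  0.09 ] [ 0.398 -0.108  0.018] [ 0.453 -0.057  0.095]
top driver 0.82 [498. 273.  13.  41.] [ 0.471 -0.437  0.024] [ 0.426 -0.453  0.012] [ 0.52  -0.427  0.03 ]
top driver 0.56 [228. 188. 115.  33.] [0.601 0.23  0.102] [0.558 0.104 0.037] [0.671 0.355 0.172]
```

View pics/scene0.png

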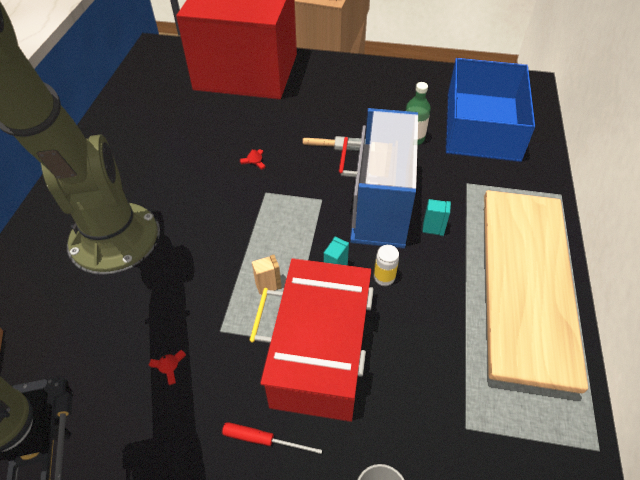

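View pics/top0.png

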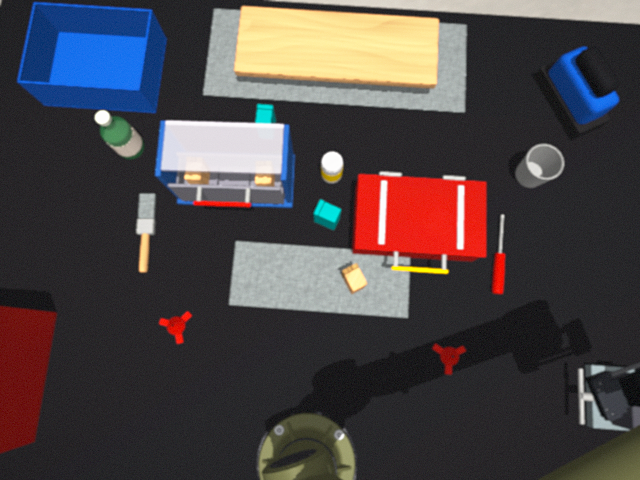

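```bash
python3 - <<'E'
import cv2,numpy as np
a=cv2.imread('pics/scene0.png');b=cv2.imread('pics/top0.png')
cv2.imwrite('pics/c0.png',np.hstack([cv2.resize(a[120:320,240:460],None,fx=1.8,fy=2.2),cv2.resize(b[90:310,160:380],None,fx=1.8,fy=2)]))
E
```

```text
(no output)
```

View pics/c0.png

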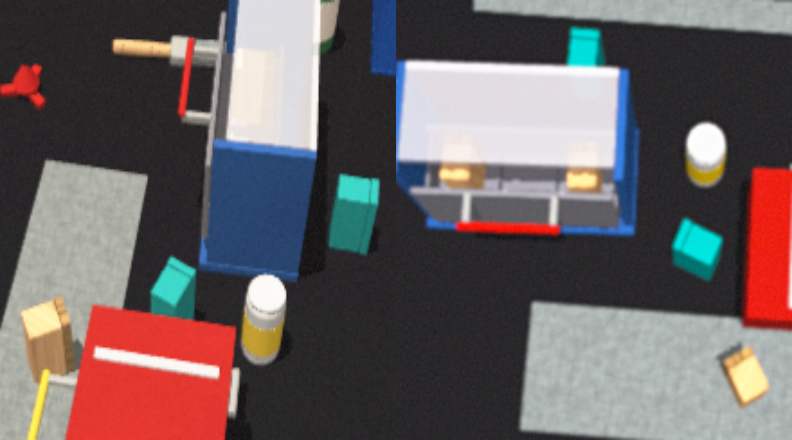

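Wood block on the bench at top (353,280), two wood blocks in the bin's outer compartments (top 193,175 and 265,178). The turquoise look-alikes at top (327,214) and (265,113) are decoys. Now I'll fit the case and rack frames.

```bash
cat > fit.py <<'E'
from h import *
def rect(P):
    r=cv2.minAreaRect((P[:,:2]*1000).astype(np.float32));return np.round(r[0],1),np.round(r[1],1),round(r[2],2)
E
python3 - <<'E'
from fit import *
for n in ['scene','top']:
    p=read_camera(n);W,u,v=world(p);C=p['frame'][v,u].astype(int);hsv=cv2.cvtColor(p['frame'],cv2.COLOR_BGR2HSV)[v,u].astype(int)
    red=((hsv[:,0]<8)|(hsv[:,0]>172))&(hsv[:,1]>120)
    yel=(hsv[:,0]>22)&(hsv[:,0]<34)&(hsv[:,1]>120)
    box=lambda a,b,c,d,e,f:(W[:,0]>a)&(W[:,0]<b)&(W[:,1]>c)&(W[:,1]<d)&(W[:,2]>e)&(W[:,2]<f)
    m=box(.48,.72,-.42,-.05,.11,.135);print(n,'lid',rect(W[m]),np.median(W[m&red,2]))
    m=box(.4,.56,-.42,-.05,.08,.14)&yel;print('lidbar',m.sum(),rect(W[m]),np.median(W[m],0))
    m=box(.5,.75,.05,.42,.195,.22);print('roof',m.sum(),rect(W[m]),np.median(W[m,2]))
    m=box(.5,.65,.05,.42,.14,.2)&red;print('binbar',m.sum(),rect(W[m]),np.median(W[m],0))
    m=box(.38,.48,-.13,-.03,.08,.1);print('blk',m.sum(),rect(W[m]),np.median(W[m],0))
E
```

```text
scene lid (array([ 580.6, -222.8]), array([201.6, 304. ]), 0.42) 0.1205810295177362
lidbar 223 (array([ 453.8, -225.8]), array([ 10.2, 124.6]), 0.99) [ 0.45397952 -0.23054463  0.11993592]
roof 4013 (array([675.8, 234.4]), array([129.2, 295.3]), 2.36) 0.20600951771943943
binbar 141 (array([562.5, 228.3]), array([ 10.4, 126.4]), 2.85) [0.56316619 0.22297866 0.1709726 ]
blk 386 (array([429.5, -79.9]), array([55.1, 43.8]), 30.54) [ 0.43156881 -0.08256045  0.09030879]
top lid (array([ 580.4, -225.6]), array([200.9, 299.3]), 0.39) 0.1209248481404378
lidbar 240 (array([ 453.4, -227.8]), array([ 10.5, 130.3]), 0.51) [ 0.4525919  -0.22595358  0.11995004]
roof 6597 (array([674., 233.]), array([131.8, 289.5]), 2.55) 0.20522529712724324
binbar 254 (array([560.6, 227.6]), array([ 13.7, 127.2]), 4.41) [0.56020828 0.22714978 0.16991616]
blk 396 (array([428.7, -83.4]), array([55. , 38.6]), 30.96) [ 0.42811303 -0.08281302  0.0903748 ]
```

>>> servo_tool(rows=[207,374,0,68,0.58,207,374,0,68,0.58,207,374,0,68,0.58,207,374,0,68,0.58,207,374,0,68,0.58,207,374,0,68,0.58,207,374,0,68,0.58,207,374,0,68,0.58,207,374,0,68,0.58,207,374,0,68,0.58], force=20)

```text
time_s: 2.23
tool_pos: [0.4488, -0.2351, 0.234]
tool_rot: [-56.4, 89.9, -55.8]
force: [1.1, -0.4, 1.0]
grip_width: 0.0377
```

>>> servo_tool(rows=[0,0,0,0,0.58,0,0,0,0,0.58,0,0,0,0,0.58,0,0,0,0,0.58])

```text
time_s: 2.57
tool_pos: [0.4473, -0.2386, 0.2335]
tool_rot: [-124.2, 90.0, -124.1]
force: [-0.5, 0.0, -0.0]
grip_width: 0.0365
```

```bash
cat >> h.py <<'E'
def st():
    o=get_obs();T=tool();a=np.degrees(np.arctan2(T[1,2],T[0,2]))
    print('t',round(o['time_s'],2),'tcp',np.round(T[:3,3]*1000,1),'jawdir',round(a,1),'down',np.round(T[:3,0],3),'f',np.round(o['force'],1),'w',round(o['grip_width']*1000,1),'q',np.round(o['qpos'],0))
E
python3 - <<'E'
from h import *
st()
E
```

```text
t 2.57 tcp [ 447.3 -238.6  233.5] jawdir 0.1 down [-0.    -0.001 -1.   ] f [-0.5  0.  -0. ] w 36.5 q [ 50.   2. -26. 102.   1.  76.  24.]
```

>>> servo_tool(rows=[6,11,0,0.5,0.58,6,11,-40,0.5,0.58,6,11,-70,0.5,0.58,6,11,-90,0.5,0.58,6,11,-100,0.5,0.58,6,11,-100,0.5,0.58])

```text
time_s: 3.07
tool_pos: [0.4526, -0.2254, 0.1313]
tool_rot: [143.0, 89.7, 143.7]
force: [-0.3, -0.8, 0.0]
grip_width: 0.0364
```

```bash
python3 - <<'E'
from h import *
st();p=read_camera('wrist');cv2.imwrite('pics/w1.png',p['frame'])
E
```

```text
t 3.07 tcp [ 452.6 -225.4  131.3] jawdir 0.7 down [-0.004  0.003 -1.   ] f [-0.3 -0.8  0. ] w 36.4 q [ 49.   7. -27. 110.   3.  64.  21.]
```

View pics/w1.png

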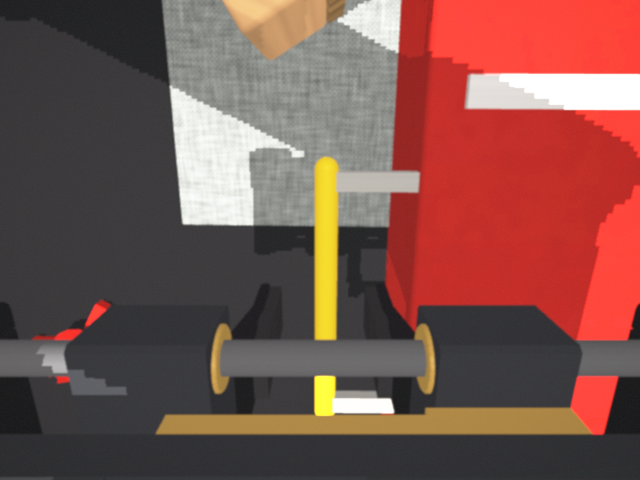

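The yellow bar (column 326) is centred between the fingers (tips at about columns 275 and 370). I'll descend and grip.

>>> servo_tool(rows=[0,0,-15,0,0.58,0,0,-24,0,0.58,0,0,-24,0,0.58,0,0,-24,0,1,0,0,-24,0,1,0,0,-24,0,1,0,0,-24,0,1,0,0,-24,0,1])

```text
time_s: 3.78
tool_pos: [0.4545, -0.2261, 0.1101]
tool_rot: [-36.0, 89.9, -35.3]
force: [0.2, -0.8, 0.3]
grip_width: 0.0105
```

```bash
python3 - <<'E'
from h import *
st()
g=np.array([218.,0])
for a in np.arange(0,1.41,.1): print(round(a,1),np.round([218*(1-np.cos(a)),218*np.sin(a)],0))
E
```

```text
t 3.78 tcp [ 454.5 -226.1  110.1] jawdir 0.8 down [ 0.001 -0.001 -1.   ] f [ 0.2 -0.8  0.3] w 10.5 q [ 49.   8. -27. 111.   4.  62.  21.]
0.0 [0. 0.]
0.1 [ 1. 22.]
0.2 [ 4. 43.]
0.3 [10. 64.]
0.4 [17. 85.]
0.5 [ 27. 105.]
0.6 [ 38. 123.]
0.7 [ 51. 140.]
0.8 [ 66. 156.]
0.9 [ 82. 171.]
1.0 [100. 183.]
1.1 [119. 194.]
1.2 [139. 203.]
1.3 [160. 210.]
1.4 [181. 215.]
```

>>> servo_tool(rows=[0,0,11,0,1,1,0,22,0,1,3,0,33,0,1,4,0,43,0,1,7,0,54,0,1,10,0,64,0,1,13,0,75,0,1,17,0,85,0,1,22,0,95,0,1,27,0,105,0,1])

```text
time_s: 4.62
tool_pos: [0.4798, -0.2258, 0.2154]
tool_rot: [169.8, 89.8, 170.5]
force: [-6.3, 1.1, 2.2]
grip_width: 0.0093
```

```bash
python3 - <<'E'
from h import *
st()
E
```

```text
t 4.62 tcp [ 479.8 -225.8  215.4] jawdir 0.8 down [-0.004  0.001 -1.   ] f [-6.3  1.1  2.2] w 9.3 q [ 48.   6. -27. 101.   3.  74.  21.]
```

>>> servo_tool(rows=[11,0,18,0,1,24,0,35,0,1,39,0,51,0,1,55,0,66,0,1,73,1,78,0,1,92,1,89,0,1,112,1,98,0,1,133,2,105,0,1,154,2,110,0,1,154,2,110,0,1])

```text
time_s: 5.45
tool_pos: [0.6401, -0.2248, 0.3269]
tool_rot: [-11.9, 89.5, -11.2]
force: [-0.9, -2.9, 3.7]
grip_width: 0.0092
```

```bash
python3 - <<'E'
from h import *
st();p=read_camera('scene');cv2.imwrite('pics/s2.png',p['frame'])
E
```

```text
t 5.45 tcp [ 640.1 -224.8  326.9] jawdir 0.8 down [ 0.008 -0.002 -1.   ] f [-0.9 -2.9  3.7] w 9.2 q [ 37.  23. -29.  69.  11.  90.  11.]
```

View pics/s2.png

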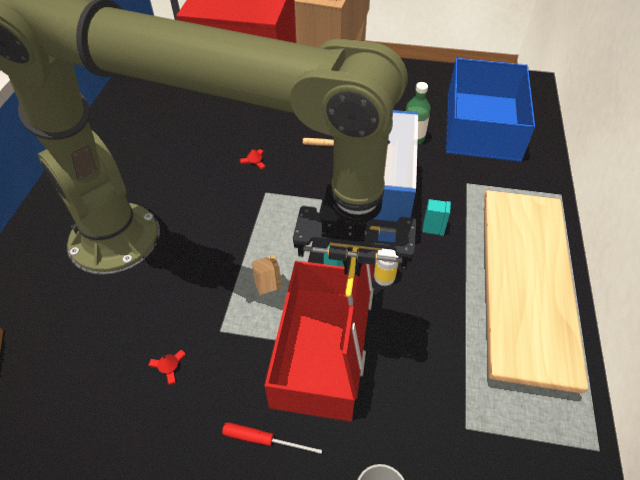

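Lid stands nearly upright (about 1.4 rad), held by the bar at (350,270). I'll release and rise.

>>> servo_tool(rows=[6,0,0,0,0.2,10,0,4,0,0.0,10,0,25,0,0.0,10,0,50,0,0,0,0,60,0,0,-20,50,60,0,0,-40,90,50,0,0.3,-60,130,40,0,0.5,-80,170,20,0,0.58,-80,210,0,0,0.58])

```text
time_s: 6.33
tool_pos: [0.5576, -0.0383, 0.3372]
tool_rot: [-52.8, 89.9, -52.1]
force: [0.2, 0.7, -0.3]
grip_width: 0.0425
```

```bash
python3 - <<'E'
from h import *
st();p=read_camera('scene');cv2.imwrite('pics/s3.png',p['frame'])
E
```

```text
t 6.33 tcp [557.6 -38.3 337.2] jawdir 0.7 down [ 0.002 -0.002 -1.   ] f [ 0.2  0.7 -0.3] w 42.5 q [ 32.   8. -35.  86.   4.  88.  -2.]
```

View pics/s3.png

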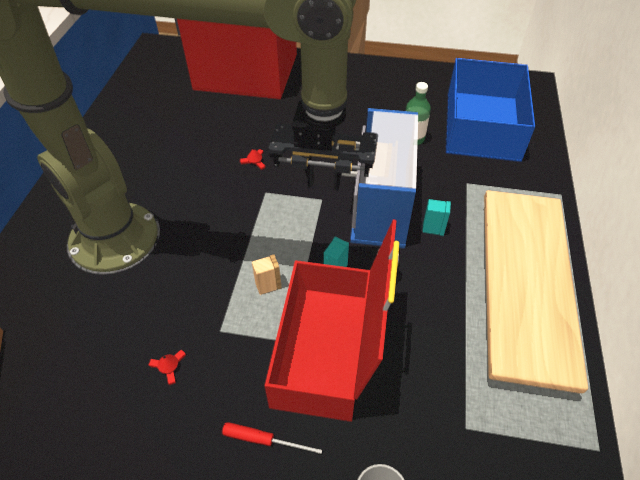

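Lid is on its stop (leaning back past vertical at (385,290)). Next the bin bar.

>>> servo_tool(rows=[3,40,0,1.8,0.58,3,80,0,1.8,0.58,3,120,-20,1.8,0.58,3,155,-40,1.8,0.58,3,190,-60,1.8,0.58,3,220,-80,1.8,0.58,3,240,-90,1.8,0.58,3,250,-100,1.8,0.58,3,258,-100,1.8,0.58,3,258,-100,1.8,0.58])

```text
time_s: 7.22
tool_pos: [0.5623, 0.2192, 0.2364]
tool_rot: [163.9, 90.0, 166.6]
force: [-0.9, -0.2, -0.7]
grip_width: 0.0367
```

```bash
python3 - <<'E'
from h import *
st();p=read_camera('wrist');cv2.imwrite('pics/w4.png',p['frame'])
W,u,v=world(p);h=cv2.cvtColor(p['frame'],cv2.COLOR_BGR2HSV)[v,u].astype(int)
m=((h[:,0]<8)|(h[:,0]>172))&(h[:,1]>120)&(W[:,2]>.13)&(W[:,2]<.2)&(abs(W[:,0]-.56)<.05);print(m.sum(),np.round(np.median(W[m],0),4),np.round(W[m].min(0),3),np.round(W[m].max(0),3))
E
```

```text
t 7.22 tcp [562.3 219.2 236.4] jawdir 2.7 down [-0.001  0.    -1.   ] f [-0.9 -0.2 -0.7] w 36.7 q [ 12.  17. -43.  89.  12.  79. -30.]
3645 [0.5621 0.2371 0.1695] [0.555 0.166 0.164] [0.569 0.293 0.173]
```

View pics/w4.png

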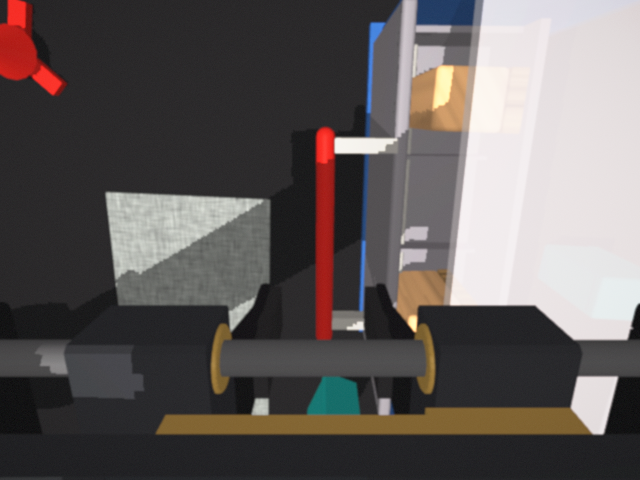

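Red bar at column 325 is centred between the fingers; the middle compartment (row 190) looks empty. Go down and grip.

>>> servo_tool(rows=[0,9,-25,0,0.58,0,9,-45,0,0.58,0,9,-60,0,0.58,0,9,-72,0,0.58,0,9,-74,0,0.58,0,9,-74,0,1,0,9,-74,0,1,0,9,-74,0,1,0,9,-74,0,1,0,9,-74,0,1])

```text
time_s: 8.1
tool_pos: [0.5632, 0.2276, 0.1635]
tool_rot: [9.0, 89.9, 11.6]
force: [0.4, 0.1, 0.3]
grip_width: 0.0109
```

```bash
python3 - <<'E'
from h import *
st()
f=lambda a:np.array([-68*np.cos(a)-121*np.sin(a),121*np.cos(a)-68*np.sin(a)])
for a in np.arange(0,.81,.05): print(round(a,2),np.round(f(a)-f(0),0))
E
```

```text
t 8.1 tcp [563.2 227.6 163.5] jawdir 2.6 down [ 0.001  0.    -1.   ] f [0.4 0.1 0.3] w 10.9 q [ 10.  21. -43.  94.  15.  71. -33.]
0.0 [0. 0.]
0.05 [-6. -4.]
0.1 [-12.  -7.]
0.15 [-17. -12.]
0.2 [-23. -16.]
0.25 [-28. -21.]
0.3 [-33. -25.]
0.35 [-37. -31.]
0.4 [-42. -36.]
0.45 [-46. -42.]
0.5 [-50. -47.]
0.55 [-53. -53.]
0.6 [-56. -60.]
0.65 [-59. -66.]
0.7 [-62. -72.]
0.75 [-64. -79.]
0.8 [-66. -85.]
```

>>> servo_tool(rows=[-6,0,-4,0,1,-12,0,-7,0,1,-17,-1,-12,0,1,-23,-1,-16,0,1,-28,-1,-21,0,1,-33,-2,-25,0,1,-37,-2,-31,0,1,-42,-2,-36,0,1,-46,-2,-42,0,1,-50,-2,-47,0,1])

```text
time_s: 8.93
tool_pos: [0.5128, 0.2258, 0.1149]
tool_rot: [32.1, 89.9, 34.7]
force: [4.2, 3.6, -2.4]
grip_width: 0.0091
```

>>> servo_tool(rows=[-3,0,-6,0,1,-6,0,-13,0,1,-9,-1,-19,0,1,-12,-1,-25,0,1,-14,-1,-31,0,1,-14,-1,-32,0,1])

```text
time_s: 9.43
tool_pos: [0.4987, 0.2251, 0.0838]
tool_rot: [37.3, 90.0, 39.9]
force: [-1.2, 2.8, 9.5]
grip_width: 0.0091
```

```bash
python3 - <<'E'
from h import *
st();p=read_camera('scene');cv2.imwrite('pics/s5.png',p['frame'][60:360,140:540].repeat(2,0).repeat(2,1))
E
```

```text
t 9.43 tcp [498.7 225.1  83.8] jawdir 2.6 down [ 0.001  0.    -1.   ] f [-1.2  2.8  9.5] w 9.1 q [ 11.  18. -43. 106.  14.  61. -36.]
```

View pics/s5.png

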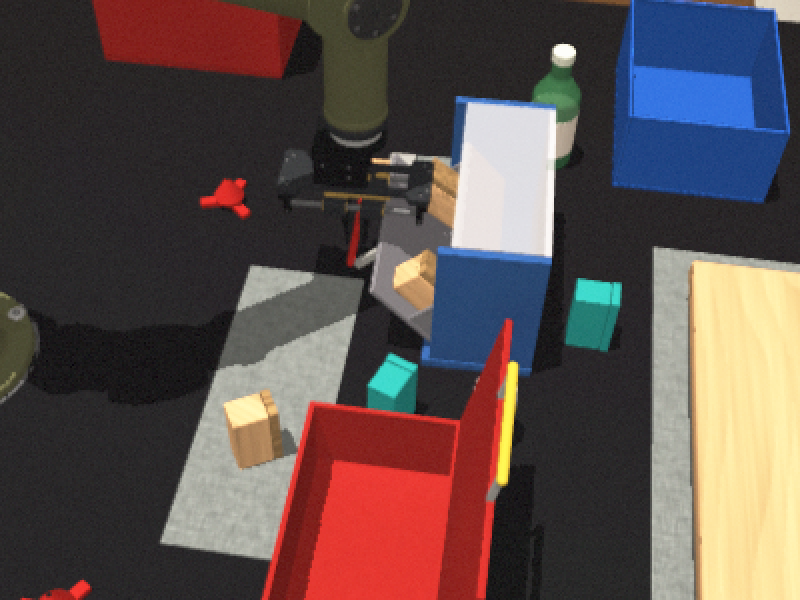

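>>> servo_tool(rows=[0,0,0,0,0.72,0,0,0,0,0.72,0,0,0,0,0.72,-4,0,25,0,0.72,-10,-10,60,0,0.6,-20,-40,95,0,0.4,-40,-80,130,0,0.3,-80,-120,150,0,0.3,-120,-150,150,0,0.3,-160,-190,150,0,0.3])

```text
time_s: 10.32
tool_pos: [0.3795, 0.0727, 0.2303]
tool_rot: [-3.5, 89.9, -1.0]
force: [0.7, -1.0, -0.1]
grip_width: 0.0556
```

```bash
python3 - <<'E'
from fit import *
st()
for n in ['top','scene']:
    p=read_camera(n);cv2.imwrite(f'pics/{n}6.png',p['frame'])
    W,u,v=world(p);h=cv2.cvtColor(p['frame'],cv2.COLOR_BGR2HSV)[v,u].astype(int)
    wood=(h[:,0]>6)&(h[:,0]<24)&(h[:,1]>70)
    m=wood&(abs(W[:,0]-.43)<.1)&(abs(W[:,1]+.08)<.1)&(W[:,2]>.08);print(n,'b4',m.sum(),rect(W[m]) if m.sum()>5 else '')
    for y in (.06,.19,.27): 
        m=wood&(W[:,0]>.5)&(W[:,0]<.65)&(W[:,1]>y)&(W[:,1]<y+.13)&(W[:,2]>.05)&(W[:,2]<.18)
        if m.sum()>10:print(y,m.sum(),np.round(np.percentile(W[m],[3,50,97],axis=0),3).tolist())
E
```

```text
t 10.32 tcp [379.5  72.7 230.3] jawdir 2.5 down [ 0.002 -0.    -1.   ] f [ 0.7 -1.  -0.1] w 55.6 q [ 28. -16. -35. 116.  -9.  77.  -2.]
top b4 153 (array([428.4, -83. ]), array([54.8, 38.4]), 31.25)
0.06 450 [[0.56, 0.125, 0.072], [0.602, 0.142, 0.107], [0.643, 0.164, 0.13]]
0.19 559 [[0.555, 0.29, 0.071], [0.588, 0.3, 0.111], [0.631, 0.319, 0.135]]
0.27 694 [[0.555, 0.291, 0.068], [0.588, 0.305, 0.112], [0.631, 0.329, 0.135]]
scene b4 195 (array([430. , -80.7]), array([55.6, 40.9]), 32.29)
0.06 461 [[0.563, 0.126, 0.068], [0.592, 0.131, 0.105], [0.611, 0.163, 0.13]]
0.19 488 [[0.56, 0.291, 0.061], [0.593, 0.297, 0.104], [0.619, 0.317, 0.135]]
0.27 560 [[0.559, 0.292, 0.063], [0.593, 0.298, 0.108], [0.619, 0.329, 0.136]]
```

View pics/top6.png

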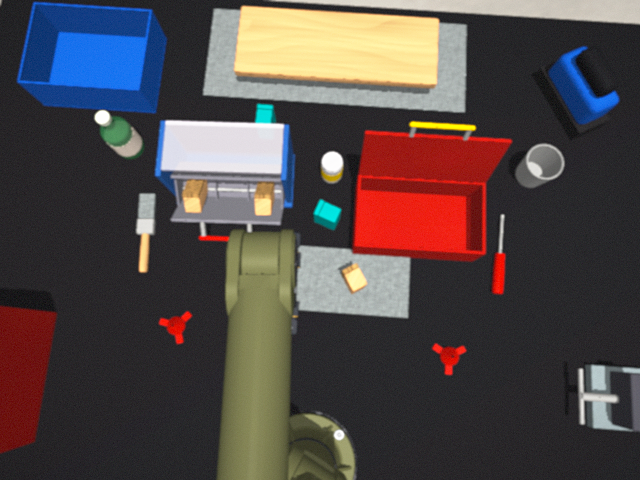

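>>> servo_tool(rows=[49,-155,-40,-61.5,0.3,49,-155,-40,-61.5,0.3,49,-155,-40,-61.5,0.3,49,-155,-40,-61.5,0.3,49,-155,-40,-61.5,0.3,49,-155,-40,-61.5,0.3,49,-155,-40,-61.5,0.3,49,-155,-40,-61.5,0.3,49,-155,-40,-61.5,0.3,49,-155,-40,-61.5,0.3])

```text
time_s: 11.25
tool_pos: [0.4291, -0.081, 0.1883]
tool_rot: [-130.7, 89.9, 170.3]
force: [-0.0, 0.5, -0.1]
grip_width: 0.0608
```

```bash
python3 - <<'E'
from fit import *
st();p=read_camera('wrist');cv2.imwrite('pics/w7.png',p['frame'])
W,u,v=world(p);h=cv2.cvtColor(p['frame'],cv2.COLOR_BGR2HSV)[v,u].astype(int)
m=(h[:,0]>6)&(h[:,0]<24)&(h[:,1]>70)&(abs(W[:,2]-.09)<.008)&(abs(W[:,0]-.43)<.1);print(m.sum(),rect(W[m]))
E
```

```text
t 11.25 tcp [429.1 -81.  188.3] jawdir -59.0 down [-0.002  0.    -1.   ] f [-0.   0.5 -0.1] w 60.8 q [ 40.  -6. -31. 114.  -3.  71. -49.]
1846 (array([429.5, -80.6]), array([52.9, 37.9]), 31.28)
```

View pics/w7.png

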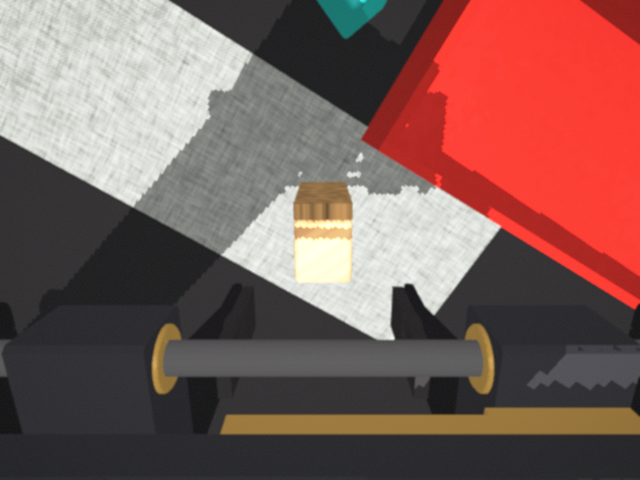

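Bench block (323,235) is wood with a cork sole and lines up with the jaws. I'll descend and grip.

>>> servo_tool(rows=[0,0,-40,0,0.3,0,0,-75,0,0.3,0,0,-105,0,0.3,0,0,-122,0,0.3,0,0,-124,0,0.3,0,0,-124,0,0.3,0,0,-124,0,1,0,0,-124,0,1,0,0,-124,0,1,0,0,-124,0,1], force=30)

```text
time_s: 12.13
tool_pos: [0.4303, -0.0811, 0.0662]
tool_rot: [31.2, 89.9, -27.7]
force: [0.3, 0.3, 0.1]
grip_width: 0.0419
```

```bash
python3 - <<'E'
from fit import *
st()
E
```

```text
t 12.13 tcp [430.3 -81.1  66.2] jawdir -58.9 down [ 0.002 -0.001 -1.   ] f [0.3 0.3 0.1] w 41.9 q [ 39.   3. -32. 122.   2.  55. -53.]
```

>>> servo_tool(rows=[0,0,0,0,1,0,0,0,0,1,0,0,35,0,1,0,0,75,0,1,0,0,115,0,1,0,0,150,0,1,15,-30,150,-6,1,35,-60,150,-13,1,55,-90,150,-20,1,75,-120,150,-25,1])

```text
time_s: 12.97
tool_pos: [0.5048, -0.2025, 0.2151]
tool_rot: [-4.1, 89.9, -88.4]
force: [-0.3, -0.1, -0.9]
grip_width: 0.0378
```

>>> servo_tool(rows=[20,-30,0,-5.5,1,40,-60,0,-5.5,1,60,-90,0,-5.5,1,75,-110,0,-5.5,1,80,-117,0,-5.5,1,80,-117,0,-5.5,1])

```text
time_s: 13.47
tool_pos: [0.5843, -0.32, 0.2133]
tool_rot: [-121.2, 89.9, 149.2]
force: [-0.1, 0.3, -2.1]
grip_width: 0.0379
```

```bash
python3 - <<'E'
from fit import *
st();p=read_camera('scene');cv2.imwrite('pics/s8.png',p['frame'])
E
```

```text
t 13.47 tcp [ 584.3 -320.   213.3] jawdir -89.6 down [-0.002  0.001 -1.   ] f [-0.1  0.3 -2.1] w 37.9 q [ 44.  23. -24.  81.   9.  78. -69.]
```

View pics/s8.png

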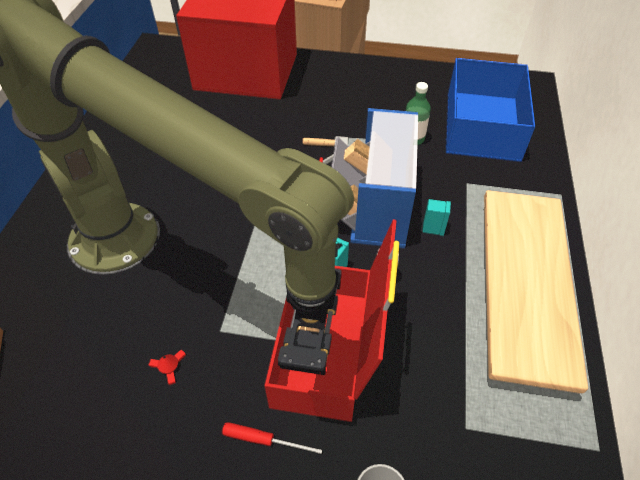

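The block is held (37.9 mm) over the open case. Lower and release.

>>> servo_tool(rows=[0,2,-40,0,1,0,2,-75,0,1,0,2,-105,0,1,0,2,-125,0,1,0,2,-137,0,1,0,2,-137,0,1,0,2,-137,0,0.38,0,2,-137,0,0.38,0,2,-137,0,0.38,0,2,-100,0,0.38])

```text
time_s: 14.35
tool_pos: [0.5807, -0.3143, 0.1099]
tool_rot: [-118.2, 89.4, 152.4]
force: [-0.8, 0.7, -0.7]
grip_width: 0.0517
```

>>> servo_tool(rows=[0,0,40,0,0.38,0,0,80,0,0.38,-20,30,105,0,0.38,-40,70,105,0,0.38,-60,110,105,0,0.38,-70,150,105,0,0.38,-70,190,105,0,0.38,-70,230,105,0,0.38,-70,270,105,0,0.38,-70,310,105,0,0.38])

```text
time_s: 15.18
tool_pos: [0.5148, -0.0043, 0.2222]
tool_rot: [65.0, 89.7, -24.5]
force: [0.0, 0.4, -0.4]
grip_width: 0.0541
```

```bash
python3 - <<'E'
from fit import *
st();p=read_camera('scene');cv2.imwrite('pics/s9.png',p['frame'])
E
```

```text
t 15.18 tcp [514.8  -4.3 222.2] jawdir -89.4 down [ 0.004 -0.002 -1.   ] f [ 0.   0.4 -0.4] w 54.1 q [ 32.   4. -36. 102.   3.  74. -94.]
```

View pics/s9.png

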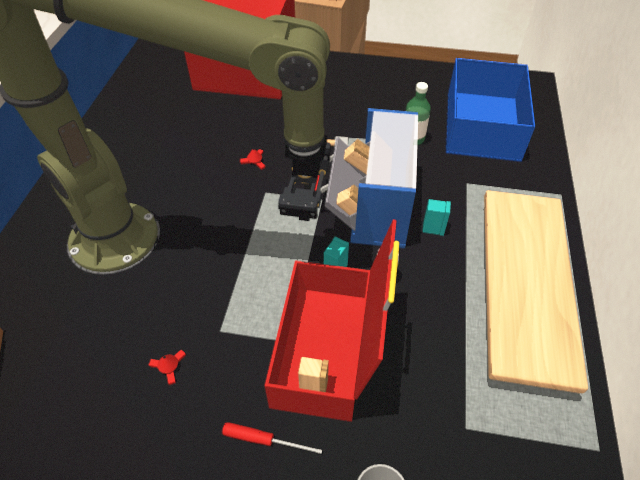

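```bash
python3 - <<'E'
from fit import *
for n in ['scene','top']:
    p=read_camera(n);W,u,v=world(p);h=cv2.cvtColor(p['frame'],cv2.COLOR_BGR2HSV)[v,u].astype(int)
    wood=(h[:,0]>6)&(h[:,0]<24)&(h[:,1]>70)
    for a,b in ((.1,.19),(.26,.36)):
        m=wood&(W[:,0]>.52)&(W[:,0]<.66)&(W[:,1]>a)&(W[:,1]<b)&(W[:,2]>.05)&(W[:,2]<.18)
        if m.sum()<20: continue
        P=W[m];t=P[:,2]>np.percentile(P[:,2],93);print(n,a,m.sum(),'top',np.round(P[t].mean(0),3),'y',np.round(np.percentile(P[:,1],[3,97]),3))
        th=np.radians(2.6);r=np.array([.5795,.2288]);d=P[:,:2]-r;X=d@[np.cos(th),np.sin(th)]-.05;Y=d@[-np.sin(th),np.cos(th)];Z=P[:,2]-.045
        c,s=np.cos(.75),np.sin(.75);bx=c*X+s*Z;bz=-s*X+c*Z
        print('  bin x',np.round(np.percentile(bx,[3,50,97]),3),'z',np.round(np.percentile(bz,[3,50,97]),3),'y',np.round(np.percentile(Y,[3,50,97]),3))
E
```

```text
scene 0.1 455 top [0.6   0.147 0.13 ] y [0.126 0.163]
  bin x [-0.02   0.007  0.035] z [0.039 0.077 0.088] y [-0.103 -0.098 -0.065]
scene 0.26 567 top [0.588 0.31  0.135] y [0.292 0.327]
  bin x [-0.017  0.016  0.04 ] z [0.023 0.07  0.093] y [0.062 0.068 0.099]
top 0.1 439 top [0.598 0.145 0.131] y [0.125 0.163]
  bin x [-0.022  0.031  0.035] z [0.021 0.074 0.09 ] y [-0.104 -0.087 -0.066]
top 0.26 685 top [0.586 0.31  0.135] y [0.291 0.329]
  bin x [-0.019  0.023  0.042] z [0.024 0.081 0.095] y [0.061 0.076 0.099]
```

```bash
python3 - <<'E'
from fit import *
for n in ['scene','top']:
    p=read_camera(n);W,u,v=world(p);h=cv2.cvtColor(p['frame'],cv2.COLOR_BGR2HSV)[v,u].astype(int)
    th=np.radians(2.6);r=np.array([.5795,.2288]);d=W[:,:2]-r;X=d@[np.cos(th),np.sin(th)];Y=d@[-np.sin(th),np.cos(th)];Z=W[:,2]
    blue=(h[:,0]>100)&(h[:,0]<125)&(h[:,1]>120)&(abs(Y)<.17)&(X>-.1)&(X<.2)
    for z in np.arange(0,.21,.02):
        m=blue&(Z>z)&(Z<z+.02)
        if m.sum()>8:print(n,round(z,2),m.sum(),np.round(np.percentile(X[m],[2,98]),3),np.round(np.percentile(Y[m],[2,98]),3))
    m=(abs(Y)<.17)&(Z>.19)&(Z<.22)&(X<.2)&(X>0);print(np.round(np.percentile(X[m],[1,99]),3))
E
```

```text
scene 0.0 224 [0.02  0.159] [-0.146 -0.116]
scene 0.02 202 [0.032 0.158] [-0.144 -0.138]
scene 0.04 212 [0.034 0.157] [-0.145 -0.137]
scene 0.06 231 [0.034 0.158] [-0.145 -0.137]
scene 0.08 253 [0.033 0.157] [-0.144 -0.137]
scene 0.1 305 [0.034 0.157] [-0.145  0.137]
scene 0.12 343 [0.033 0.157] [-0.145  0.137]
scene 0.14 334 [0.033 0.157] [-0.145  0.137]
scene 0.16 358 [0.032 0.158] [-0.144  0.137]
scene 0.18 376 [0.034 0.156] [-0.144  0.136]
scene 0.2 378 [0.033 0.157] [-0.144  0.146]
[0.038 0.16 ]
top 0.0 16 [0.042 0.153] [-0.146  0.167]
top 0.04 13 [0.037 0.082] [-0.145  0.073]
top 0.06 33 [0.029 0.155] [-0.145  0.141]
top 0.08 46 [0.028 0.136] [-0.145  0.141]
top 0.1 76 [0.029 0.153] [-0.145  0.142]
top 0.12 76 [0.028 0.134] [-0.145  0.141]
top 0.14 99 [0.029 0.153] [-0.145  0.141]
top 0.16 81 [0.029 0.136] [-0.145  0.14 ]
top 0.18 88 [0.029 0.155] [-0.145  0.142]
top 0.2 522 [0.03  0.154] [-0.144  0.142]
[0.038 0.158]
```

>>> servo_tool(rows=[0,40,0,2,0.36,0,80,0,2,0.36,15,115,0,2,0.36,35,140,0,2,0.36,50,149,0,2,0.36,58,149,-20,2,0.36,58,149,-45,2,0.36,58,149,-60,2,0.36,58,149,-60,2,0.36])

```text
time_s: 16.18
tool_pos: [0.5711, 0.1396, 0.1564]
tool_rot: [-77.4, 89.6, -165.0]
force: [-0.6, -0.4, -0.3]
grip_width: 0.0556
```

```bash
python3 - <<'E'
from fit import *
st();p=read_camera('wrist');cv2.imwrite('pics/w10.png',p['frame'])
E
```

```text
t 16.18 tcp [571.1 139.6 156.4] jawdir -87.6 down [-0.006 -0.002 -1.   ] f [-0.6 -0.4 -0.3] w 55.6 q [  18.   19.  -41.   96.   13.   70. -114.]
```

View pics/w10.png

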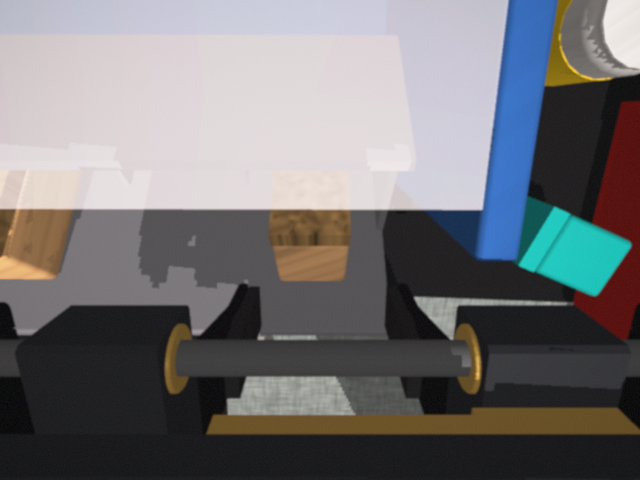

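Wood block in the right compartment at (311,225), about 6 mm to the left of the jaw centre line (325). Correct and descend.

>>> servo_tool(rows=[1,6,0,0,0.36,1,6,-15,0,0.36,1,6,-30,0,0.36,1,6,-42,0,0.36,1,6,-50,0,0.36,1,6,-50,0,0.36,1,6,-50,0,0.36])

```text
time_s: 16.82
tool_pos: [0.5737, 0.1487, 0.1104]
tool_rot: [93.0, 90.0, 5.5]
force: [0.4, 0.2, 0.0]
grip_width: 0.0554
```

```bash
python3 - <<'E'
from fit import *
st()
E
```

```text
t 16.82 tcp [573.7 148.7 110.4] jawdir -87.4 down [ 0.  0. -1.] f [0.4 0.2 0. ] w 55.4 q [  17.   22.  -41.   99.   15.   65. -116.]
```

>>> servo_tool(rows=[0,-3,-4,0,0.36,0,-3,-8,0,0.36,0,-3,-8,0,0.36,0,-3,-8,0,1,0,-3,-8,0,1,0,-3,-8,0,1,0,-3,-8,0,1,0,-3,-8,0,1], force=45)

```text
time_s: 17.48
tool_pos: [0.5735, 0.1458, 0.1023]
tool_rot: [87.5, 90.0, 0.1]
force: [1.7, -0.1, 1.1]
grip_width: 0.0378
```

```bash
python3 - <<'E'
from fit import *
st()
E
```

```text
t 17.48 tcp [573.5 145.8 102.3] jawdir -87.4 down [ 0.  0. -1.] f [ 1.7 -0.1  1.1] w 37.8 q [  17.   22.  -41.   99.   16.   64. -116.]
```

Gripped at 37.8 mm. Lift along the panel's slope.

>>> servo_tool(rows=[-7,0,8,0,1,-14,-1,15,0,1,-22,-1,24,0,1,-30,-1,33,0,1,-40,-2,43,0,1,-50,-2,54,0,1,-62,-3,67,0,1,-74,-3,80,0,1,-86,-4,93,0,1,-86,-4,110,0,1])

```text
time_s: 18.32
tool_pos: [0.4836, 0.1419, 0.212]
tool_rot: [-60.3, 89.7, -147.6]
force: [0.2, 0.4, -2.0]
grip_width: 0.0373
```

```bash
python3 - <<'E'
from fit import *
st();p=read_camera('scene');cv2.imwrite('pics/s11.png',p['frame'][80:330,180:480].repeat(2,0).repeat(2,1))
E
```

```text
t 18.32 tcp [483.6 141.9 212. ] jawdir -87.3 down [-0.004 -0.002 -1.   ] f [ 0.2  0.4 -2. ] w 37.3 q [  24.    4.  -44.  104.    3.   74. -109.]
```

View pics/s11.png

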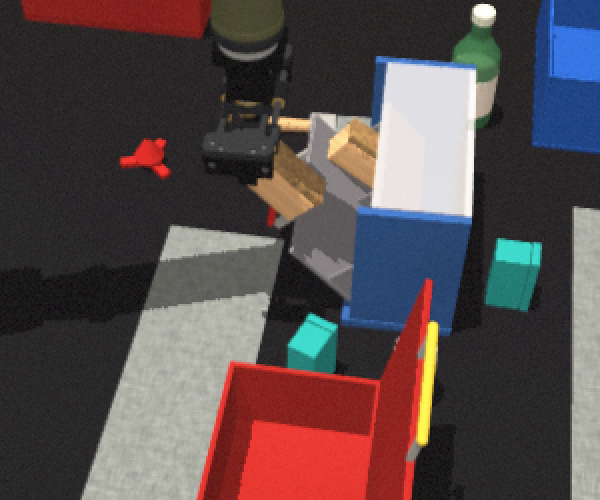

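>>> servo_tool(rows=[0,-15,15,0,1,0,-50,20,0,1,0,-90,20,-1,1,0,-130,20,-2,1,10,-168,20,-2,1,22,-206,20,-2,1,36,-244,20,-2,1,50,-282,20,-2,1,64,-318,20,-2,1,74,-350,20,-2,1])

```text
time_s: 19.2
tool_pos: [0.5613, -0.2108, 0.2314]
tool_rot: [-78.4, 89.9, -167.9]
force: [0.1, 0.6, -1.8]
grip_width: 0.0375
```

>>> servo_tool(rows=[6,-14,0,0,1,6,-17,0,0,1,6,-17,0,0,1])

```text
time_s: 19.45
tool_pos: [0.5666, -0.2259, 0.231]
tool_rot: [-128.2, 89.9, 142.3]
force: [0.0, 0.5, -1.6]
grip_width: 0.0373
```

```bash
python3 - <<'E'
from fit import *
st();p=read_camera('scene');cv2.imwrite('pics/s12.png',p['frame'][180:480,180:480].repeat(2,0).repeat(2,1))
p=read_camera('wrist');cv2.imwrite('pics/w12.png',p['frame'])
E
```

```text
t 19.45 tcp [ 566.6 -225.9  231. ] jawdir -89.5 down [-0.002  0.001 -1.   ] f [ 0.   0.5 -1.6] w 37.3 q [ 42.  16. -27.  89.   7.  78. -76.]
```

View pics/s12.png

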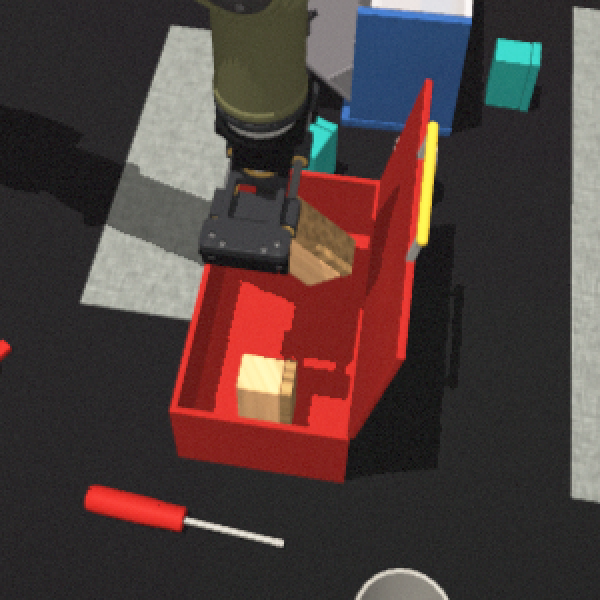

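View pics/w12.png

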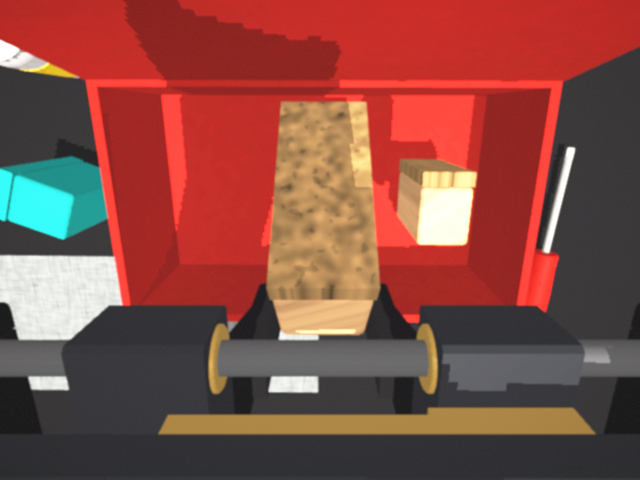

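Block is held firmly, sole up, inside the case outline (rows 100–330). Lower it.

>>> servo_tool(rows=[-6,0,-30,0,1,-6,0,-60,0,1,-6,0,-90,0,1,-6,0,-110,0,1,-6,0,-125,0,1,-6,0,-133,0,1,-6,0,-138,0,1,-6,0,-138,0,1])

```text
time_s: 20.22
tool_pos: [0.5612, -0.224, 0.0938]
tool_rot: [-125.7, 90.0, 145.0]
force: [-0.9, -0.7, -1.4]
grip_width: 0.0379
```

```bash
python3 - <<'E'
from fit import *
st();p=read_camera('scene');cv2.imwrite('pics/s13.png',p['frame'][180:480,180:480].repeat(2,0).repeat(2,1))
E
```

```text
t 20.22 tcp [ 561.2 -224.    93.8] jawdir -89.3 down [-0.001  0.    -1.   ] f [-0.9 -0.7 -1.4] w 37.9 q [ 41.  21. -26.  98.  10.  63. -78.]
```

View pics/s13.png

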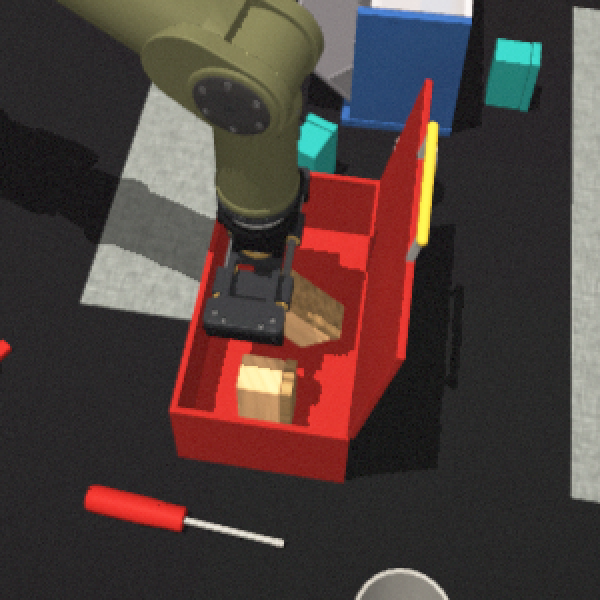

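>>> servo_tool(rows=[0,0,-6,0,1,0,0,-7,0,1,0,0,-7,0,0.36,0,0,-7,0,0.36,0,0,-7,0,0.36,0,0,20,0,0.36,0,0,60,0,0.36,0,0,100,0,0.36,0,0,135,0,0.36,-20,40,140,0,0.36])

```text
time_s: 21.1
tool_pos: [0.5478, -0.1969, 0.2415]
tool_rot: [59.8, 89.1, -30.2]
force: [0.7, -0.9, 1.1]
grip_width: 0.0551
```

>>> servo_tool(rows=[-15,38,0,0,0.36,-35,75,0,0,0.36,-55,110,0,1,0.36,-60,150,0,2,0.36,-60,190,0,2,0.36,-60,230,0,2,0.36,-60,270,0,2,0.36,-60,310,0,2,0.36,-60,350,0,2,0.36,-60,390,0,2,0.36])

```text
time_s: 21.93
tool_pos: [0.4829, 0.2037, 0.2346]
tool_rot: [77.1, 89.9, -10.3]
force: [0.7, 0.1, 0.5]
grip_width: 0.0558
```

```bash
python3 - <<'E'
from fit import *
st()
for n in ['scene','top']:
    p=read_camera(n);cv2.imwrite(f'pics/{n}14.png',p['frame'][60:460,180:560].repeat(2,0).repeat(2,1)[:600] if n=='top' else p['frame'][180:480,180:480].repeat(2,0).repeat(2,1))
    W,u,v=world(p);h=cv2.cvtColor(p['frame'],cv2.COLOR_BGR2HSV)[v,u].astype(int)
    wood=(h[:,0]>6)&(h[:,0]<24)&(h[:,1]>70)
    m=wood&(W[:,0]>.49)&(W[:,0]<.68)&(W[:,1]>-.29)&(W[:,1]<-.08);print(n,m.sum(),np.round(np.percentile(W[m],[2,50,98],axis=0),3).tolist())
    m=wood&(W[:,0]>.52)&(W[:,0]<.66)&(W[:,1]>.26)&(W[:,1]<.36)&(W[:,2]>.05)
    if m.sum()>20: print(n,m.sum(),np.round(np.percentile(W[m],[2,50,98],axis=0),3).tolist())
E
```

```text
t 21.93 tcp [482.9 203.7 234.6] jawdir -87.4 down [ 0.002 -0.    -1.   ] f [0.7 0.1 0.5] w 55.8 q [  20.    6.  -49.  100.    5.   76. -117.]
scene 1168 [[0.514, -0.245, 0.009], [0.559, -0.237, 0.06], [0.603, -0.207, 0.065]]
scene 563 [[0.558, 0.291, 0.057], [0.593, 0.297, 0.108], [0.619, 0.33, 0.136]]
top 717 [[0.515, -0.248, 0.006], [0.559, -0.225, 0.061], [0.609, -0.209, 0.068]]
```

View pics/scene14.png

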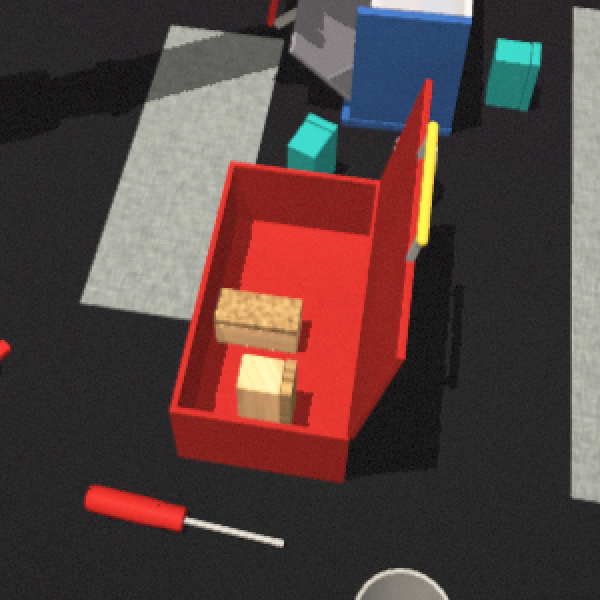

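First bin block now lies flat in the case at crop (258,320), and the standing one is at (265,388). Next the left bin block.

>>> servo_tool(rows=[0,38,0,0,0.36,0,75,0,0,0.36,20,95,0,0,0.36,45,106,-10,0,0.36,65,106,-30,0,0.36,78,106,-50,0,0.36,82,106,-70,0,0.36,82,106,-78,0,0.36,82,106,-78,0,0.36,82,106,-78,0,0.36])

```text
time_s: 22.87
tool_pos: [0.5646, 0.3078, 0.1563]
tool_rot: [-154.2, 90.0, 118.4]
force: [0.1, 0.6, 0.2]
grip_width: 0.0557
```

```bash
python3 - <<'E'
from fit import *
st();p=read_camera('wrist');cv2.imwrite('pics/w15.png',p['frame'])
E
```

```text
t 22.87 tcp [564.6 307.8 156.3] jawdir -87.4 down [-0.  0. -1.] f [0.1 0.6 0.2] w 55.7 q [   5.   27.  -47.   89.   21.   73. -133.]
```

View pics/w15.png

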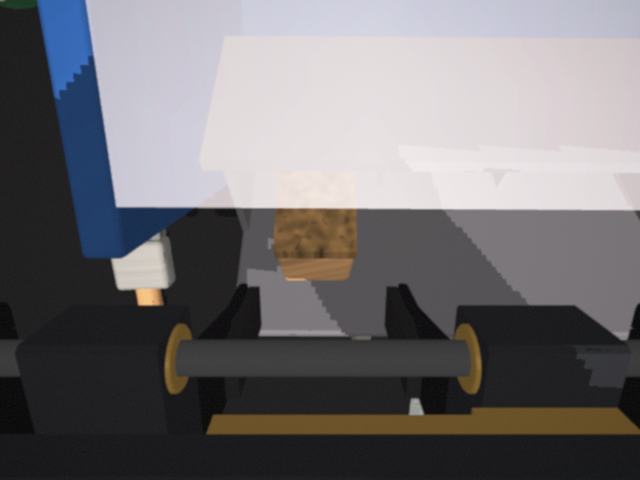

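Block at (316,225), middle compartment to its right is empty. Shift 2 mm and descend.

>>> servo_tool(rows=[1,3,-15,0,0.36,1,3,-30,0,0.36,1,3,-42,0,0.36,1,3,-50,0,0.36,1,3,-53,0,0.36,1,3,-53,0,0.36,1,3,-53,0,1,1,3,-53,0,1,1,3,-53,0,1,1,3,-53,0,1])

```text
time_s: 23.75
tool_pos: [0.5658, 0.3109, 0.1029]
tool_rot: [142.6, 90.0, 55.2]
force: [-0.2, 0.5, -0.6]
grip_width: 0.0377
```

```bash
python3 - <<'E'
from fit import *
st()
E
```

```text
t 23.75 tcp [565.8 310.9 102.9] jawdir -87.4 down [ 0.  0. -1.] f [-0.2  0.5 -0.6] w 37.7 q [   4.   30.  -46.   91.   23.   68. -135.]
```

>>> servo_tool(rows=[0,0,0,0,1,-7,0,8,0,1,-14,-1,15,0,1,-22,-1,24,0,1,-31,-1,34,0,1,-42,-2,45,0,1,-54,-2,58,0,1,-66,-3,71,0,1,-78,-3,85,0,1,-86,-4,110,0,1])

```text
time_s: 24.58
tool_pos: [0.4759, 0.3065, 0.212]
tool_rot: [-59.1, 89.7, -146.4]
force: [0.7, 0.4, -1.8]
grip_width: 0.0369
```

```bash
python3 - <<'E'
from fit import *
st()
E
```

```text
t 24.58 tcp [475.9 306.5 212. ] jawdir -87.3 down [-0.004 -0.003 -1.   ] f [ 0.7  0.4 -1.8] w 36.9 q [  10.   15.  -52.   95.   12.   76. -132.]
```

>>> servo_tool(rows=[0,-15,15,0,1,0,-50,20,0,1,0,-88,20,0,1,0,-126,20,0,1,0,-164,20,0,1,0,-202,20,0,1,0,-240,20,0,1,10,-278,20,0,1,20,-316,20,0,1,35,-350,20,0,1])

```text
time_s: 25.42
tool_pos: [0.5133, -0.0448, 0.2336]
tool_rot: [-10.8, 89.9, -98.2]
force: [0.9, 0.9, -1.9]
grip_width: 0.0374
```

>>> servo_tool(rows=[15,-30,0,-2,1,30,-60,0,-2,1,42,-80,0,-2,1,48,-88,0,-2,1,48,-90,0,-2,1,48,-90,0,-2,1])

```text
time_s: 25.92
tool_pos: [0.5622, -0.1317, 0.2328]
tool_rot: [-144.9, 89.9, 125.7]
force: [-0.4, 1.4, -1.7]
grip_width: 0.0378
```

```bash
python3 - <<'E'
from fit import *
st();p=read_camera('wrist');cv2.imwrite('pics/w16.png',p['frame'])
E
```

```text
t 25.92 tcp [ 562.2 -131.7  232.8] jawdir -89.4 down [-0.001  0.001 -1.   ] f [-0.4  1.4 -1.7] w 37.8 q [ 40.  12. -34.  93.   7.  77. -84.]
```

View pics/w16.png

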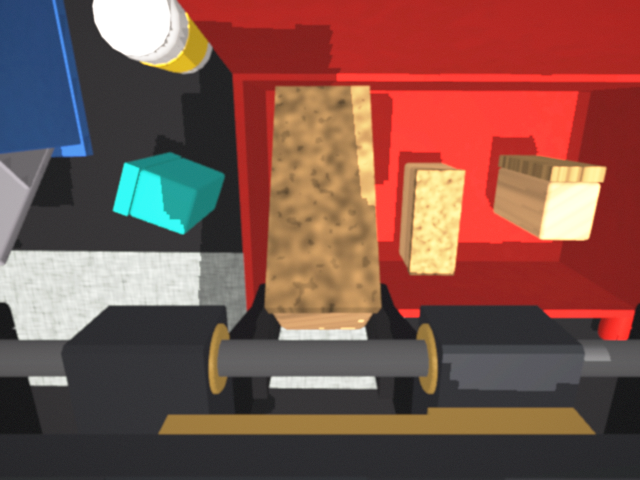

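```bash
python3 - <<'E'
from fit import *
st();p=read_camera('wrist')
W,u,v=world(p);m=(u>280)&(u<345)&(v>60)&(v<320)
for r in range(70,335,20):
    k=m&(abs(v-r)<3);print(r,np.round(np.median(W[k],0),3))
E
```

```text
t 25.97 tcp [ 562.2 -130.8  233. ] jawdir -89.3 down [-0.001  0.001 -1.   ] f [-0.4  1.3 -1.7] w 37.2 q [ 40.  12. -34.  93.   7.  77. -84.]
70 [ 0.668 -0.124  0.123]
90 [ 0.652 -0.126  0.211]
110 [ 0.644 -0.126  0.217]
130 [ 0.637 -0.126  0.222]
150 [ 0.63  -0.127  0.228]
170 [ 0.623 -0.126  0.233]
190 [ 0.617 -0.127  0.238]
210 [ 0.61  -0.127  0.243]
230 [ 0.604 -0.127  0.248]
250 [ 0.598 -0.127  0.252]
270 [ 0.593 -0.127  0.257]
290 [ 0.587 -0.128  0.261]
310 [ 0.58  -0.128  0.26 ]
330 [nan nan nan]
  return _methods._mean(a, axis=axis, dtype=dtype,
  ret = um.true_divide(
```

>>> servo_tool(rows=[-6,-4,-30,0,1,-6,-4,-60,0,1,-6,-4,-90,0,1,-6,-4,-115,0,1,-6,-4,-135,0,1,-6,-4,-145,0,1,-6,-4,-150,0,1,-6,-4,-150,0,1])

```text
time_s: 26.68
tool_pos: [0.5565, -0.1361, 0.0825]
tool_rot: [-116.1, 89.9, 154.5]
force: [-0.7, -0.9, -2.0]
grip_width: 0.0376
```

```bash
python3 - <<'E'
from fit import *
st()
E
```

```text
t 26.68 tcp [ 556.5 -136.1   82.5] jawdir -89.3 down [-0.001  0.    -1.   ] f [-0.7 -0.9 -2. ] w 37.6 q [ 39.  19. -33. 103.  12.  61. -87.]
```

>>> servo_tool(rows=[0,0,-4,0,1,0,0,-4,0,0.38,0,0,-4,0,0.38,0,0,-4,0,0.38,0,0,20,0,0.38,0,0,60,0,0.38,0,0,100,0,0.38,0,0,135,0,0.38,-20,40,140,0,0.5,-40,80,140,0,0.72])

```text
time_s: 27.52
tool_pos: [0.5221, -0.0642, 0.2267]
tool_rot: [80.6, 89.6, -9.1]
force: [1.2, 1.4, 0.2]
grip_width: 0.0468
```

>>> servo_tool(rows=[-15,38,0,7,1,-35,75,0,14,1,-50,110,0,21,1,-60,150,0,28,1,-70,190,0,35,1,-80,230,0,42,1,-80,270,0,49,1,-80,280,0,56,1,-80,280,0,63,1,-80,280,0,70,1])

```text
time_s: 28.35
tool_pos: [0.4395, 0.219, 0.2235]
tool_rot: [32.7, 89.9, 13.8]
force: [0.8, -0.3, -0.7]
grip_width: 0.0002
```

```bash
python3 - <<'E'
from fit import *
st()
for n in ['scene','top']:
    p=read_camera(n);cv2.imwrite(f'pics/{n}17.png',p['frame'])
    W,u,v=world(p);h=cv2.cvtColor(p['frame'],cv2.COLOR_BGR2HSV)[v,u].astype(int)
    wood=(h[:,0]>6)&(h[:,0]<24)&(h[:,1]>70)
    for a,b in((-.18,-.085),(-.27,-.19),(-.36,-.28)):
        m=wood&(W[:,0]>.49)&(W[:,0]<.68)&(W[:,1]>a)&(W[:,1]<b)&(W[:,2]<.11);print(n,m.sum(),np.round(np.percentile(W[m],[2,50,98],axis=0),3).tolist())
E
```

```text
t 28.35 tcp [439.5 219.  223.5] jawdir -18.9 down [ 0.002  0.    -1.   ] f [ 0.8 -0.3 -0.7] w 0.2 q [ 24.   2. -54. 104.   1.  75. -49.]
scene 1087 [[0.524, -0.156, 0.008], [0.569, -0.15, 0.059], [0.613, -0.117, 0.065]]
scene 1161 [[0.514, -0.245, 0.009], [0.559, -0.237, 0.059], [0.602, -0.207, 0.065]]
scene 620 [[0.557, -0.332, 0.026], [0.592, -0.33, 0.078], [0.611, -0.295, 0.099]]
top 741 [[0.523, -0.164, 0.005], [0.566, -0.137, 0.061], [0.616, -0.12, 0.066]]
top 707 [[0.517, -0.257, 0.006], [0.56, -0.225, 0.061], [0.606, -0.209, 0.067]]
top 454 [[0.555, -0.358, 0.005], [0.582, -0.302, 0.071], [0.635, -0.296, 0.1]]
```

View pics/scene17.png

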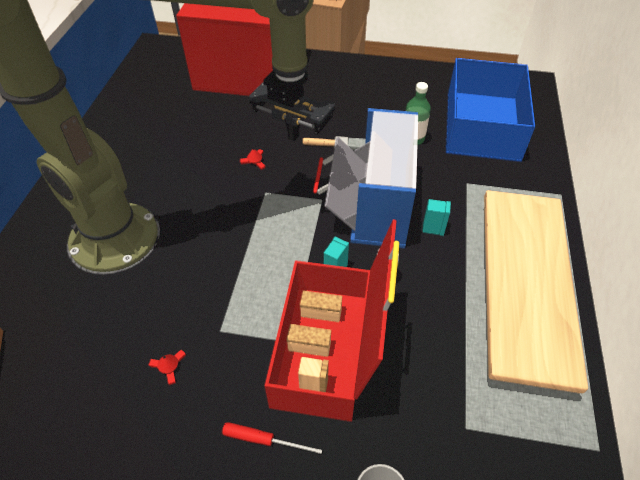

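View pics/top17.png

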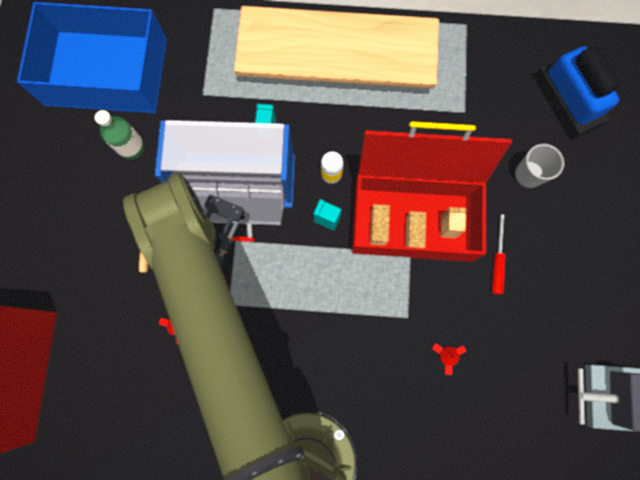

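All three blocks are in the case (scene (320,306), (309,341), (313,374)) and the bin is empty. Now close the bin.

>>> servo_tool(rows=[30,3,0,7,0.72,58,6,0,14,0.72,58,6,0,21.5,0.72,58,6,-25,21.5,0.72,58,6,-55,21.5,0.72,58,6,-80,21.5,0.72,58,6,-80,21.5,0.72,58,6,-80,21.5,0.72], force=20)

```text
time_s: 29.12
tool_pos: [0.4973, 0.2225, 0.1423]
tool_rot: [-170.5, 89.9, -168.6]
force: [0.4, 0.1, 0.6]
grip_width: 0.0239
```

```bash
python3 - <<'E'
from fit import *
st();p=read_camera('wrist');cv2.imwrite('pics/w18.png',p['frame'])
E
```

```text
t 29.12 tcp [497.3 222.5 142.3] jawdir 1.9 down [-0.002 -0.    -1.   ] f [0.4 0.1 0.6] w 23.9 q [ 21.  17. -54. 103.  14.  68. -36.]
```

View pics/w18.png

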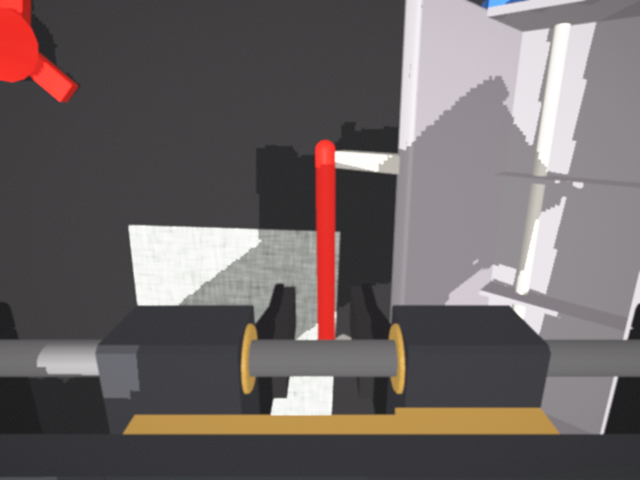

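Bar (326,260) is centred between the tips, and the bin's compartments on the right are empty. Descend, grip, swing home.

>>> servo_tool(rows=[0,1,-20,0.5,0.72,0,2,-40,0.5,0.72,0,2,-52,0.5,0.72,0,2,-57,0.5,0.72,0,2,-57,0.5,0.72,0,2,-57,0.5,1,0,2,-57,0.5,1,0,2,-57,0.5,1,0,2,-57,0.5,1])

```text
time_s: 29.92
tool_pos: [0.4987, 0.2254, 0.0867]
tool_rot: [11.1, 89.9, 13.6]
force: [0.6, -0.3, 3.2]
grip_width: 0.0093
```

```bash
python3 - <<'E'
from fit import *
st()
f=lambda a:np.array([-68*np.cos(a)-121*np.sin(a),121*np.cos(a)-68*np.sin(a)])
for a in np.arange(.75,-.01,-.05): print(round(a,2),np.round(f(a)-f(.75),0))
E
```

```text
t 29.92 tcp [498.7 225.4  86.7] jawdir 2.6 down [ 0.002  0.001 -1.   ] f [ 0.6 -0.3  3.2] w 9.3 q [ 18.  21. -53. 106.  19.  62. -39.]
0.75 [0. 0.]
0.7 [2. 7.]
0.65 [ 5. 13.]
0.6 [ 8. 19.]
0.55 [11. 25.]
0.5 [15. 31.]
0.45 [18. 37.]
0.4 [22. 43.]
0.35 [27. 48.]
0.3 [32. 53.]
0.25 [36. 58.]
0.2 [42. 63.]
0.15 [47. 67.]
0.1 [52. 71.]
0.05 [58. 75.]
-0.0 [64. 79.]
```

>>> servo_tool(rows=[2,0,7,0,1,5,0,13,0,1,8,0,19,0,1,11,0,25,0,1,15,1,31,0,1,18,1,37,0,1,22,1,43,0,1,27,1,48,0,1,32,1,53,0,1,36,2,58,0,1])

```text
time_s: 30.75
tool_pos: [0.5323, 0.2267, 0.1441]
tool_rot: [-156.3, 89.7, -153.6]
force: [-4.7, -0.3, 2.3]
grip_width: 0.0095
```

>>> servo_tool(rows=[6,0,5,0,1,11,0,9,0,1,16,0,13,0,1,22,1,17,0,1,26,1,19,0,1,29,1,20,0,1,31,1,21,0,1,31,1,21,0,1])

```text
time_s: 31.42
tool_pos: [0.563, 0.2279, 0.1665]
tool_rot: [-152.7, 89.7, -150.1]
force: [-9.3, -3.1, 11.9]
grip_width: 0.009
```

```bash
python3 - <<'E'
from fit import *
st()
E
```

```text
t 31.42 tcp [563.  227.9 166.5] jawdir 2.6 down [-0.004 -0.002 -1.   ] f [-9.3 -3.1 11.9] w 9.0 q [ 17.  24. -52.  93.  19.  73. -36.]
```

>>> servo_tool(rows=[0,0,-2,0,0.6,0,0,-2,0,0.6,0,0,-2,0,0.6,0,0,25,0,0.6,0,0,60,0,0.6,-10,-30,90,0,0.6,-20,-70,115,0,0.6,-20,-110,140,0,0.6,-20,-150,165,0,0.6,-20,-190,190,0,0.6])

```text
time_s: 32.25
tool_pos: [0.5446, 0.0571, 0.3431]
tool_rot: [-45.1, 89.9, -42.5]
force: [1.3, -0.6, -0.4]
grip_width: 0.0347
```

```bash
python3 - <<'E'
from fit import *
st()
for n in ['scene','top']:
    p=read_camera(n);cv2.imwrite(f'pics/{n}19.png',p['frame']);W,u,v=world(p);hsv=cv2.cvtColor(p['frame'],cv2.COLOR_BGR2HSV)[v,u].astype(int)
    red=((hsv[:,0]<8)|(hsv[:,0]>172))&(hsv[:,1]>120);yel=(hsv[:,0]>22)&(hsv[:,0]<34)&(hsv[:,1]>120)
    m=red&(W[:,0]>.5)&(W[:,0]<.6)&(W[:,1]>.1)&(W[:,1]<.35)&(W[:,2]>.1);print(n,'binbar',m.sum(),np.round(np.median(W[m],0),4))
    m=yel&(W[:,2]>.25)&(W[:,1]<-.1)&(W[:,1]>-.4)&(W[:,0]>.6);print('lidbar',m.sum(),np.round(np.median(W[m],0),4),np.round(W[m].min(0),3),np.round(W[m].max(0),3))
E
```

```text
t 32.25 tcp [544.6  57.1 343.1] jawdir 2.6 down [ 0.002 -0.001 -1.   ] f [ 1.3 -0.6 -0.4] w 34.7 q [ 38.   8. -51.  86.   6.  89. -11.]
scene binbar 139 [0.5632 0.224  0.1709]
lidbar 324 [ 0.7105 -0.2278  0.3341] [ 0.705 -0.287  0.301] [ 0.716 -0.161  0.338]
top binbar 252 [0.5601 0.2283 0.1699]
lidbar 331 [ 0.7086 -0.2235  0.3343] [ 0.704 -0.289  0.325] [ 0.716 -0.16   0.339]
```

View pics/scene19.png

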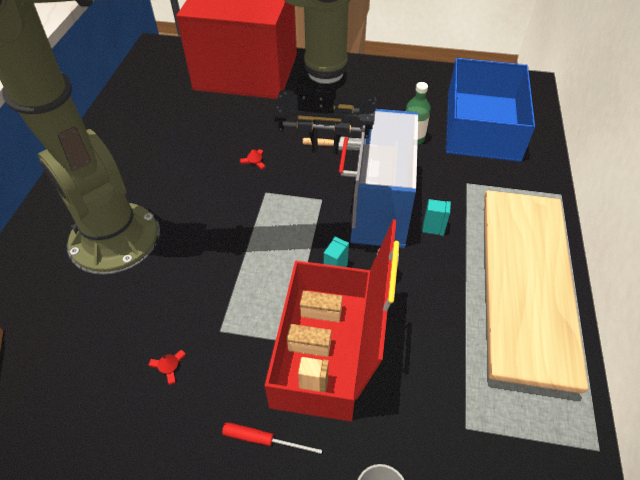

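Bin bar is back at its starting place, so the bin is home. Now the lid bar at (0.710, −0.225, 0.329).

>>> servo_tool(rows=[0,-35,30,-2,0.58,15,-70,50,-2,0.58,35,-105,57,-2,0.58,55,-140,57,-2,0.58,75,-173,57,-2,0.58,97,-206,57,-2,0.58,119,-238,57,-2,0.58,142,-268,57,-2,0.58,165,-283,57,-2,0.58,165,-283,57,-2,0.58])

```text
time_s: 33.18
tool_pos: [0.7128, -0.2297, 0.3922]
tool_rot: [168.0, 89.8, 168.2]
force: [0.6, -1.3, -1.4]
grip_width: 0.0365
```

>>> servo_tool(rows=[0,0,0,0,0.58,0,0,0,0,0.58])

```text
time_s: 33.35
tool_pos: [0.7101, -0.223, 0.3978]
tool_rot: [121.0, 89.9, 121.6]
force: [-0.1, 0.2, 0.1]
grip_width: 0.0368
```

```bash
python3 - <<'E'
from fit import *
st();p=read_camera('wrist');cv2.imwrite('pics/w20.png',p['frame'])
E
```

```text
t 33.35 tcp [ 710.1 -223.   397.8] jawdir 0.6 down [-0.001  0.001 -1.   ] f [-0.1  0.2  0.1] w 36.8 q [ 34.  36. -41.  46.  23. 105.   6.]
```

View pics/w20.png

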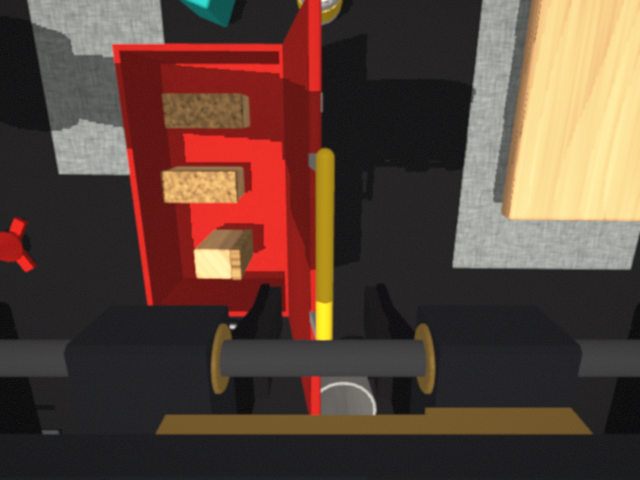

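Lid bar (325,245) lies midway between the finger tips. Descend and grip.

>>> servo_tool(rows=[0,0,-25,0,0.58,0,0,-50,0,0.58,0,0,-67,0,0.58,0,0,-74,0,0.58,0,0,-74,0,0.58,0,0,-74,0,1,0,0,-74,0,1,0,0,-74,0,1,0,0,-74,0,1,0,0,-74,0,1])

```text
time_s: 34.23
tool_pos: [0.7101, -0.2238, 0.3254]
tool_rot: [-10.3, 89.9, -9.7]
force: [2.4, -0.5, 0.8]
grip_width: 0.0113
```

```bash
python3 - <<'E'
from fit import *
st()
f=lambda a:np.array([-218*np.cos(a),218*np.sin(a)])
for a in np.arange(1.75,-.01,-.07): print(round(a,2),np.round(f(a)-f(1.75),0),np.round(f(a)-f(1.05),0),np.round(f(a)-f(.35),0))
E
```

```text
t 34.23 tcp [ 710.1 -223.8  325.4] jawdir 0.6 down [ 0.001 -0.    -1.   ] f [ 2.4 -0.5  0.8] w 11.3 q [ 38.  35. -42.  56.  22.  96.   5.]
1.75 [0. 0.] [147.  25.] [244. 140.]
1.68 [-15.   2.] [132.  28.] [229. 142.]
1.61 [-30.   3.] [117.  29.] [213. 143.]
1.54 [-46.   3.] [102.  29.] [198. 143.]
1.47 [-61.   2.] [87. 28.] [183. 142.]
1.4 [-76.   0.] [71. 26.] [168. 140.]
1.33 [-91.  -3.] [56. 23.] [153. 137.]
1.26 [-106.   -7.] [42. 18.] [138. 133.]
1.19 [-120.  -12.] [27. 13.] [124. 128.]
1.12 [-134.  -18.] [13.  7.] [110. 121.]
1.05 [-147.  -25.] [-0. -0.] [ 96. 114.]
0.98 [-160.  -33.] [-13.  -8.] [ 83. 106.]
0.91 [-173.  -42.] [-25. -17.] [71. 97.]
0.84 [-184.  -52.] [-37. -27.] [59. 88.]
0.77 [-195.  -63.] [-48. -37.] [48. 77.]
0.7 [-206.  -74.] [-58. -49.] [38. 66.]
0.63 [-215.  -86.] [-68. -61.] [29. 54.]
0.56 [-224.  -99.] [-76. -73.] [20. 41.]
0.49 [-231. -112.] [-84. -87.] [12. 28.]
0.42 [-238. -126.] [ -91. -100.] [ 6. 14.]
0.35 [-244. -140.] [ -96. -114.] [-0. -0.]
0.28 [-248. -154.] [-101. -129.] [ -5. -15.]
0.21 [-252. -169.] [-105. -144.] [ -8. -29.]
0.14 [-255. -184.] [-107. -159.] [-11. -44.]
0.07 [-256. -199.] [-109. -174.] [-13. -60.]
-0.0 [-257. -215.] [-110. -189.] [-13. -75.]
```

>>> servo_tool(rows=[-15,0,2,0,1,-30,0,3,0,1,-46,0,3,0,1,-61,-1,2,0,1,-76,-1,0,0,1,-91,-1,-3,0,1,-106,-1,-7,0,1,-120,-1,-12,0,1,-134,-1,-18,0,1,-147,-1,-25,0,1])

```text
time_s: 35.07
tool_pos: [0.5631, -0.2244, 0.3004]
tool_rot: [-8.7, 89.8, -8.1]
force: [1.0, 0.3, 2.6]
grip_width: 0.0094
```

>>> servo_tool(rows=[-13,0,-8,0,1,-25,0,-17,0,1,-37,0,-27,0,1,-48,0,-37,0,1,-58,0,-49,0,1,-68,0,-61,0,1,-76,-1,-73,0,1,-84,-1,-87,0,1,-91,-1,-100,0,1,-96,-1,-114,0,1])

```text
time_s: 35.9
tool_pos: [0.4671, -0.225, 0.1857]
tool_rot: [5.2, 89.9, 5.8]
force: [0.3, 1.6, 0.7]
grip_width: 0.0095
```

```bash
python3 - <<'E'
from fit import *
st()
E
```

```text
t 35.9 tcp [ 467.1 -225.   185.7] jawdir 0.6 down [ 0.001  0.    -1.   ] f [0.3 1.6 0.7] w 9.5 q [ 64.   7. -44. 104.   5.  71.  19.]
```

>>> servo_tool(rows=[-5,0,-15,0,1,-8,0,-29,0,1,-11,0,-44,0,1,-13,0,-58,0,1,-13,0,-68,0,1,-13,0,-74,0,1,-13,0,-76,0,1,-13,0,-76,0,1])

```text
time_s: 36.57
tool_pos: [0.4538, -0.225, 0.1096]
tool_rot: [122.6, 89.9, 123.2]
force: [-1.4, 4.6, 2.2]
grip_width: 0.0091
```

```bash
python3 - <<'E'
from fit import *
st()
E
```

```text
t 36.57 tcp [ 453.8 -225.   109.6] jawdir 0.6 down [-0.001  0.001 -1.   ] f [-1.4  4.6  2.2] w 9.1 q [ 64.  11. -43. 110.   8.  62.  17.]
```

>>> servo_tool(rows=[0,0,-2,0,1,0,0,-2,0,0.58,0,0,-2,0,0.58,0,0,-2,0,0.58,0,0,25,0,0.58,0,0,60,0,0.58,-10,0,100,0,0.58,-20,40,130,0,0.58,-20,80,150,0,0.58,-20,120,150,0,0.58])

```text
time_s: 37.4
tool_pos: [0.4352, -0.1163, 0.2623]
tool_rot: [-35.6, 89.6, -35.3]
force: [2.2, 0.3, 0.9]
grip_width: 0.0361
```

>>> servo_tool(rows=[0,40,0,0,0.58,0,80,0,0,0.58,0,80,0,0,0.58,0,80,0,0,0.58,0,80,0,0,0.58,0,80,0,0,0.58])

```text
time_s: 37.9
tool_pos: [0.4338, -0.0368, 0.2584]
tool_rot: [-56.2, 90.0, -55.8]
force: [0.2, -0.0, 0.5]
grip_width: 0.0366
```

```bash
python3 - <<'E'
from fit import *
st()
for n in ['scene','top']:
    p=read_camera(n);cv2.imwrite(f'pics/{n}21.png',p['frame']);W,u,v=world(p);hsv=cv2.cvtColor(p['frame'],cv2.COLOR_BGR2HSV)[v,u].astype(int)
    red=((hsv[:,0]<8)|(hsv[:,0]>172))&(hsv[:,1]>120);yel=(hsv[:,0]>22)&(hsv[:,0]<34)&(hsv[:,1]>120)
    m=red&(W[:,0]>.5)&(W[:,0]<.6)&(W[:,1]>.1)&(W[:,1]<.35)&(W[:,2]>.1)
    if m.any():print(n,'binbar',m.sum(),np.round(np.median(W[m],0),4))
    m=yel&(W[:,0]>.4)&(W[:,0]<.5)&(W[:,1]<-.1)&(W[:,1]>-.4)&(W[:,2]>.05);print('lidbar',m.sum(),np.round(np.median(W[m],0),4))
    for t in ['stand1','glue','brush','driver']:
        for r in cut_out(t,p)[:2]:
            w,_,_=world(p,r['pixels']);print(n,t,round(r['score'],2),np.round(np.median(w,0),3))
E
```

```text
t 37.9 tcp [433.8 -36.8 258.4] jawdir 0.4 down [ 0. -0. -1.] f [ 0.2 -0.   0.5] w 36.6 q [ 61. -11. -52. 108.  -9.  79.  12.]
scene binbar 141 [0.563  0.2219 0.1706]
lidbar 228 [ 0.4538 -0.2294  0.1196]
scene stand1 0.85 [ 0.273 -0.325  0.018]
scene glue 0.69 [ 0.582 -0.266  0.12 ]
scene glue 0.69 [ 0.275 -0.325  0.018]
scene brush 0.56 [0.509 0.439 0.018]
scene driver 0.87 [ 0.487 -0.441  0.022]
top binbar 253 [0.5603 0.2277 0.1698]
lidbar 239 [ 0.4523 -0.2261  0.1202]
top stand1 0.83 [0.29  0.33  0.017]
top stand1 0.62 [ 0.27  -0.321  0.018]
top glue 0.68 [ 0.691 -0.011  0.097]
top brush 0.59 [0.533 0.442 0.018]
top driver 0.87 [ 0.473 -0.438  0.024]
```

View pics/scene21.png

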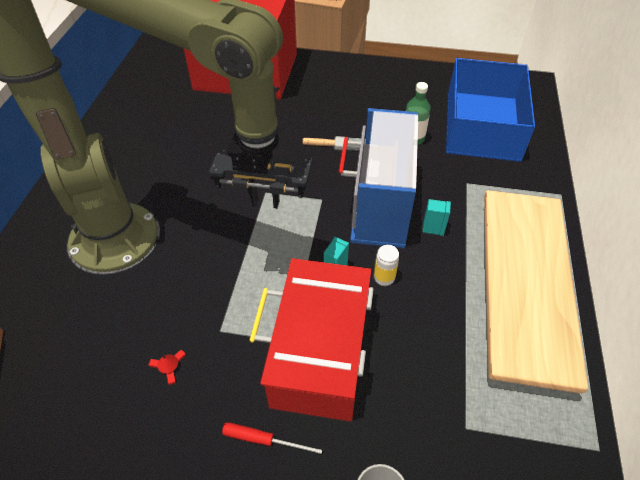

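View pics/top21.png

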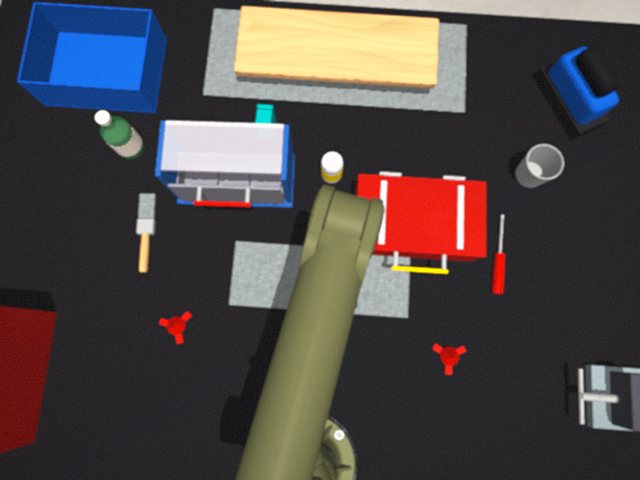

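Lid shut and bin home, with both bars at their starting coordinates. No wood blocks are left in view, the other things have not moved, and the arm is clear.

```bash
python3 -c "
from cell import *
print(sign_off())"
```

```text
the job is handed in; nothing more can be done
None
```

All three sanding blocks present are in the red case: two from the bin's outer compartments and one from the bench. I lifted the lid onto its springs, tilted the bin out, moved the blocks across, pushed the bin home and shut the lid. The job was handed in at about 38 s; the hand-in reports no verdict.

- **Blocks:** before the lid was shut, both cameras showed the three blocks separate inside the case, two lying flat and one standing. I did not look inside again after shutting the lid. No wood block was left in view on the bench or in the bin.
- **Bin and lid:** both handle bars read within about 2 mm of their starting positions in both cameras, apart from centre readings along the bar that vary a few mm with what is visible.
- **Other things:** both stands, glue, brush and driver read within 2 mm of the start in the top camera. In the scene camera the network put "glue" on the case lid, which is a false report; the picture and the top view show the can where it was.
- **Arm:** it stood clear of everything at hand-in.
- **During the run:** the second bin block tilted a few degrees in the grip while being carried, and was still set down flat.

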